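Pick the flange from behind the stock

TASK

The steel flange for the order stands at the back of the grey stock bay, hemmed in by a carton, a can and a jar: first move all three of these out, upright, onto the black rubber mat, then set the flange upright on the cork pad in the middle of the order tray, its whole foot on the pad. Only then put the carton, the can and the jar back upright exactly where each of them stood at the start, the carton square to the bay as before, and leave the tape roll, the parts bin and the screwdriver where they are.

Things in the scene. Friction and masses are not known exactly. Their poses are not given: they have to be found in the camera images.
- flange: The flange: bright steel, a round foot 60 mm across and 10 mm thick with a boss 36 mm across on top of it, 46 mm tall in all, 0.4 kg; origin at the centre of its underside, z up. Grasp the boss (it runs from 10 to 46 mm above the origin). Stands on the bay's floor, about 65 mm in front of its back panel.
- carton: Tall brown cardboard carton with a pale tape strip, rigid, 46 mm along its x, 66 mm along its y, 125 mm tall, about 0.2 kg; origin at the centre of its underside, z up. Starts with its x along the bay's x, to within 4 degrees. Which of the three places round the flange (left, right, front) holds the carton, the can or the jar changes from start to start.
- can: Tall bare aluminium can, 52 mm across up to 112 mm, then a shoulder to 120 mm and a black cap 34 mm across up to 132 mm, about 0.25 kg; origin at the centre of its underside, z up.
- jar: Squat white plastic jar, 62 mm across up to 75 mm, with a white lid 58 mm across from 75 to 105 mm, about 0.22 kg; origin at the centre of its underside, z up.
- bay: Grey painted steel stock bay, fixed: a flat floor 230 mm (x) by 260 mm (y), 8 mm thick, with an upright back panel 122 mm high and 4 mm thick along its +x edge, no side walls; origin at the centre of its underside, z up; things in it stand 8 mm above its origin. The flange stands near (45, 0) mm in its frame; the three others near (5, 95), (5, -95) and (-30, 0) mm. Bay, mat and tray lie side by side; which is left, middle or right changes.
- mat: Black rubber mat, fixed, flat, 200 mm (x) by 250 mm (y), 4 mm thick, empty at the start; origin at the centre of its underside, z up. Three things fit in a row along its y, 85 mm apart.
- tray: Order tray: open cardboard tray, fixed, 210 mm (x) by 170 mm (y), walls 35 mm high and 5 mm thick, floor 5 mm thick, with a round cork pad 90 mm across at the middle of its floor, its top 9 mm above the origin; origin at the centre of its underside, z up.
- tape: Bystander: roll of yellow tape lying flat, 100 mm across, 48 mm tall; origin at the centre of its underside, z up.
- partsbin: Bystander: empty open blue plastic bin, 100 x 140 mm, 60 mm tall; origin at the centre of its underside, z up.
- screwdriver: Bystander: screwdriver with a black handle, 160 mm long, lying on the bench beyond the work.
Not all that is in view belongs to the job. Of the things that look like the flange, the smaller one is meant. Leave any orange look-alike of the carton alone.

How it is judged:
On the way, in this order (a step that is already met when the one before it is completed fails the run):
1. carton, can and jar all stand upright on the mat, let go and at rest, with the flange still in its place in the bay (x of carton in the frame of mat between -0.1 and 0.1 m and y of carton in the frame of mat between -0.125 and 0.125 m and z of each of carton, can, jar in the frame of mat below 0.01 m and angle between each of carton, can, jar's own z axis and vertical below 0.1 rad and x of can in the frame of mat between -0.1 and 0.1 m and y of can in the frame of mat between -0.125 and 0.125 m and x of jar in the frame of mat between -0.1 and 0.1 m and y of jar in the frame of mat between -0.125 and 0.125 m and linear speed of each of carton, can, jar below 0.02 m/s and angular speed of each of carton, can, jar below 0.2 rad/s and contact force between each of carton, can, jar and the fingers below 0.1 N and distance of flange from where it was at the start of the episode below 0.03 m), for 0.2 s.
2. the flange stands on the cork pad, let go, while carton, can and jar are still on the mat (horizontal distance between flange and tray below 0.015 m and z of flange in the frame of tray below 0.013 m and angle between each of flange, carton, can, jar's own z axis and vertical below 0.1 rad and linear speed of flange below 0.02 m/s and angular speed of flange below 0.2 rad/s and contact force between flange and the fingers below 0.1 N and x of carton in the frame of mat between -0.1 and 0.1 m and y of carton in the frame of mat between -0.125 and 0.125 m and z of each of carton, can, jar in the frame of mat below 0.01 m and x of can in the frame of mat between -0.1 and 0.1 m and y of can in the frame of mat between -0.125 and 0.125 m and x of jar in the frame of mat between -0.1 and 0.1 m and y of jar in the frame of mat between -0.125 and 0.125 m), for 0.2 s.
At the end, for the whole second after the job is handed in: The flange stands upright on the cork pad, its centre within 15 mm of the tray's; carton, can and jar each stand upright within 15 mm of where they stood at the start, the carton within 15 degrees of square to the bay; all let go and at rest (horizontal distance between flange and tray below 0.015 m and z of flange in the frame of tray below 0.013 m and angle between each of flange, carton, can, jar's own z axis and vertical below 0.1 rad and linear speed of each of flange, carton, can, jar below 0.02 m/s and angular speed of each of flange, carton, can, jar below 0.2 rad/s and contact force between each of flange, carton, can, jar and the fingers below 0.1 N and distance of each of carton, can, jar from where it was at the start of the episode below 0.015 m and angle between the x axis of carton and the x axis of bay, either way round below 0.26 rad); the robot touches nothing.
It fails at once if the tape roll is shifted by more than 30 mm (distance of tape from where it was at the start of the episode above 0.03 m).
It fails at once if the blue parts bin is shifted by more than 30 mm (distance of partsbin from where it was at the start of the episode above 0.03 m).
It fails at once if the screwdriver is shifted by more than 30 mm (distance of screwdriver from where it was at the start of the episode above 0.03 m).
It also fails if it takes over 152 s, if anything falls off the work surface, if the arm or the gripper's body presses on something with over 40 N, if the wrist force passes 120 N, or if a joint passes its speed limit or range.

ROBOT

A 7-joint arm with a two-finger parallel gripper is mounted at the origin on the work surface. World frame = base frame: x ahead of the robot, y to its left, z up, the work surface at z = 0. Lengths are in m, angles in rad, forces in N, time in s.
With the tool pointing down it reaches from about 0.425 to 0.875 m from the base axis. Payload 4.7 kg.
Tool frame: the origin (TCP) lies on the centre line of the jaws, within the pads' length; the fingertips stand 8 mm ahead of it and the grasp point (between the pads) lies 11 mm behind it; z points along the fingers, y is the direction in which the jaws open and shut (so a half turn about z gives the same grasp; the last joint's range is limited). The gripper opens to 87 mm and grips with 3 to 60 N. Pads are 19 mm wide; open, the fingers measure 117 mm over their backs; the gripper's body (75 mm by 190 mm) begins 51 mm behind the grasp point.
Start: joints at [-1.117, 0.321, -0.07, 1.45, 0.023, 1.371, -0.057], TCP at [0.277, 0.588, 0.231] pointing down, gripper open.
Joint ranges: [-2.86, 2.86], [-0.3, 2.09], [-1.38, 1.24], [0.06, 2.45], [-1.56, 4.7], [0.09, 2.05], [-2.69, 2.69]. Speed limits (rad/s): [2.57, 2.57, 3.14, 3.14, 3.14, 3.14, 3.14].

INTERFACE

Orientations are given as a rotation vector (axis times angle).
In Python, from bench import ctrl, cams, workorder gives the robot as it stands. The module is installed in compiled form; this text tells all that it offers.
- The arm moves only by the tool carry_out, never from a script. Its argument "rows" is a list of rows, each an object with "offset": the shift along the tool's x, y, z in m, a list of three; "rot": the turn, a rotation vector about the tool's x, y, z in degrees, a list of three; "gripper": the opening, from 0 (shut) to 1 (fully open). In form: [{"offset": [dx, dy, dz], "rot": [rx, ry, rz], "gripper": gripper}, ...]. A call has 1 to 10 rows; each row shifts and turns the commanded pose from where the row before left it, along the tool's axes as they then stand; what a row does not reach is not made up. A row lasts 1/8 s, in which the tool goes at most 62.5 mm and 10.7 degrees, less where a joint would pass 70% of its speed; a pose out of reach is approached as far as the arm can. A call is refused whole if a number of a shift passes 0.0625 or a number of a turn 10.7, either way. A call with a gripper value outside its range is refused whole. The fingers move at their own pace and stop on an object; "grip_force" is the grip in N (left out, the last holds). Time passes only in rows, so rows that do not move let the fingers close. It gives the time, the measured TCP pose, the force and the opening at its end, in the units of the state.
- ctrl.get_state(): the state, without advancing time (a new reading comes with each control period).
- cams.get_image(name): name is "scene" or "side" or "wrist"; returns a dict with "img" (420x560x3 uint8, red, green, blue), "vfov" (degrees; the focal length in pixels is half the picture's height over the tangent of half this angle, whatever the lens; pixels are square), "cx", "cy" (the principal point, pixels), "R" (3x3) and "t" (3): a world point X has camera coordinates R X + t. Camera axes: x right, y down, z forward; pixel columns grow to the right and rows downward; lengths in m; the calibration is good to about 2 mm. A picture is of the moment at which its call begins. There is no depth.
- workorder.close_job(): hands the job in, once; it reports no verdict.
The state is a dict: "time": time; "joint_positions": joint angles; "qd": joint speeds; "joint_torque": joint torques, N m; "position": TCP position; "tool_rot": TCP orientation; "ft_force": force on the tool from outside, world axes, zero at the start; "torque": the same for the moment, N m; "grip_width": opening from 0.0 (shut) to 1.0 (fully open).
Only numpy, scipy, OpenCV 4.12 (cv2) and the standard library are available. Lean on these libraries where they do the work, as an engineer would, in place of code of your own. Each camera call takes 0.05 s, during which the arm holds its last target.

## Working session

There is one attempt and no reset: what is moved stays moved. The work goes in short steps, Python scripts to look and compute and a tool call to move; the robot and the scene stay as the last step left them, time stands still between calls to the robot, and variables do not carry over. Pictures are saved under pics/ and viewed, and the job is handed in when it is done.

Besides the shell and the picture viewer there is one more tool, called after "Request:" in YAML: its name, and indented under it one key for each argument. carry_out: Moves the arm, as the interface text tells. Its arguments: {"type":"object","properties":{"rows":{"type":"array"},"grip_force":{"type":"number"}},"required":["rows"]}

```bash
mkdir -p pics; cat > h.py <<'E'
import numpy as np, cv2
from bench import ctrl, cams, workorder
from scipy.spatial.transform import Rotation as Rn
def cap(name,fn=None):
    d=cams.get_image(name)
    if fn: cv2.imwrite('pics/'+fn, d['img'][:,:,::-1])
    return d
def K(d):
    f=d['img'].shape[0]/2/np.tan(np.radians(d['vfov'])/2); return f
def ray(d,u,v):
    f=K(d); R=np.array(d['R']);t=np.array(d['t'])
    c=-R.T@t; r=R.T@np.array([(u-d['cx'])/f,(v-d['cy'])/f,1]); return c,r
def onz(d,u,v,z):
    c,r=ray(d,u,v); s=(z-c[2])/r[2]; return c+s*r
def proj(d,X):
    p=np.array(d['R'])@np.array(X)+np.array(d['t']); f=K(d); return p[0]/p[2]*f+d['cx'],p[1]/p[2]*f+d['cy']
E
python3 - <<'E'
from h import *
s=ctrl.get_state(); print(s)
for n in ['scene','side','wrist']:
    d=cap(n,n+'0.png'); c,r=ray(d,d['cx'],d['cy']); print(n,d['vfov'],d['cx'],d['cy'],c,r)
E
```

```text
{'time': 0.0, 'joint_positions': array([-1.11690576,  0.32184771, -0.07006607,  1.45168536,  0.02260383,
        1.37080342, -0.05689209]), 'qd': array([ 7.80119134e-04,  2.06055306e-04,  5.93225599e-04,  4.98105077e-05,
       -2.41248932e-03, -3.28138503e-04, -2.16689695e-04]), 'joint_torque': array([ 2.49200612e-04, -4.91289282e+01, -4.03803606e-01, -3.12529743e+01,
       -6.39027846e-02,  4.37590457e-02,  1.84256387e-04]), 'position': array([0.27656131, 0.58762512, 0.22944012]), 'tool_rot': array([-6.85164023e-01, -3.06563761e+00,  3.03258227e-03]), 'ft_force': array([ 0.25902611,  0.61386101, -1.04306358]), 'torque': array([ 0.03077948,  0.02434849, -0.02956725]), 'grip_width': 1.0013320081148482}
scene 47.34955137158062 276.4858584961307 206.73371641698876 [ 1.45175809 -0.4690517   0.88133718] [-0.67215635  0.36659343 -0.64328461]
side 52.06079591033927 281.2177026969484 211.35855914517114 [ 0.1276539  -0.47507137  0.79644641] [ 0.42655732  0.45886682 -0.77941651]
wrist 65.81256670324585 279.4956925707547 206.4389665815308 [0.20418679 0.62228189 0.38501341] [ 0.26392152 -0.12624876 -0.95624614]
```

View pics/scene0.png

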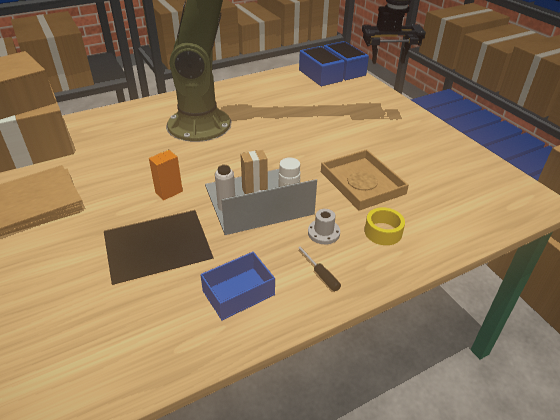

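View pics/side0.png

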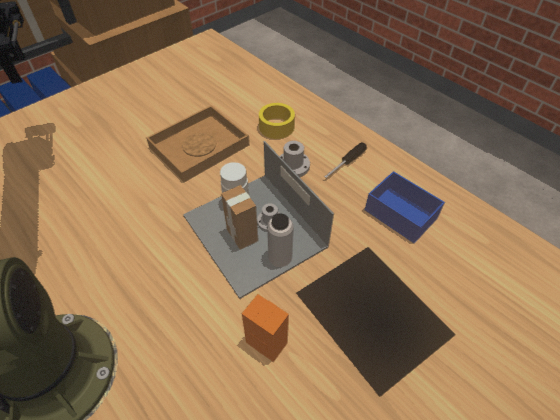

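View pics/wrist0.png

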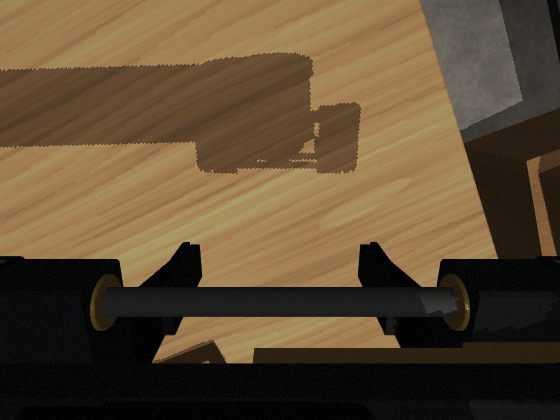

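```bash
python3 - <<'E'
from h import *
a=cv2.imread('pics/side0.png'); b=cv2.imread('pics/scene0.png')
cv2.imwrite('pics/c1.png',cv2.resize(a[120:310,170:350],None,fx=3.1,fy=3.1,interpolation=cv2.INTER_CUBIC))
cv2.imwrite('pics/c2.png',cv2.resize(b[130:260,190:430],None,fx=3.2,fy=3.2,interpolation=cv2.INTER_CUBIC))
E
```

```text
(no output)
```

View pics/c1.png

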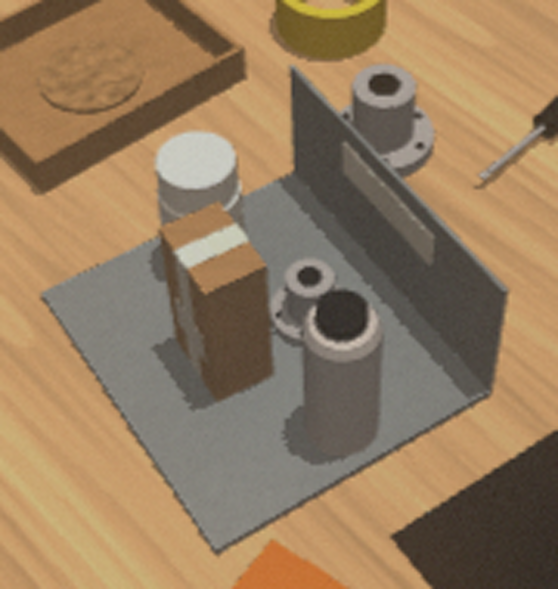

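View pics/c2.png

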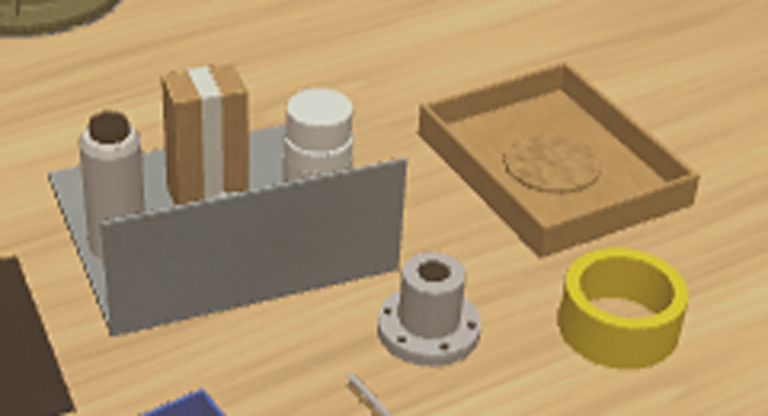

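```bash
python3 - <<'E'
from h import *
d=cap('side'); e=cap('scene')
P=lambda u,v:(170+u/3.1,120+v/3.1)
Q=lambda u,v:(190+u/3.2,130+v/3.2)
def sh(n,d,p,z): print(n,np.round(p,1),np.round(onz(d,*p,z)*1000,1))
print('side bay corners z8')
for p in [(43,294),(220,548),(490,393)]: sh('bay',d,P(*p),.008)
sh('panel top',d,P(293,68),.122);sh('panel top',d,P(506,292),.122)
sh('panel top',d,P(293,68),.130);sh('panel top',d,P(506,292),.130)
sh('flange top',d,P(309,277),.054)
sh('can cap',d,P(342,314),.140)
sh('jar lid',d,P(197,161),.113)
for p in [(161,224),(222,204),(267,262),(205,291)]: sh('carton',d,P(*p),.133)
sh('pad',d,P(90,76),.009)
for p in [(245,50),(42,168)]: sh('traytop',d,P(*p),.035)
for p in [(368,249),(298,295),(453,332),(380,388)]: sh('mat',d,p,.004)
print('scene')
for p in [(48,175),]: sh('bay',e,Q(*p),.008)
for p in [(102,222),(407,160)]: sh('ptop',e,Q(*p),.122);sh('ptop',e,Q(*p),.130)
sh('can cap',e,Q(110,125),.140)
sh('jar lid',e,Q(319,109),.113)
for p in [(161,78),(236,64),(248,99),(170,107)]: sh('carton',e,Q(*p),.133)
sh('pad',e,Q(551,163),.009)
for p in [(420,105),(565,66),(697,178),(543,232)]: sh('traytop',e,Q(*p),.035)
for p in [(105,234),(196,213),(212,259),(111,280)]: sh('mat',e,p,.004)
E
```

```text
side bay corners z8
bay [183.9 214.8] [383.9 134.1   8. ]
bay [241.  296.8] [ 348.6 -119.9    8. ]
bay [328.1 246.8] [ 568.  -154.4    8. ]
panel top [264.5 141.9] [607.3  99.8 122. ]
panel top [333.2 214.2] [ 569.  -153.4  122. ]
panel top [264.5 141.9] [601.6  93.  130. ]
panel top [333.2 214.2] [ 563.8 -157.2  130. ]
flange top [269.7 209.4] [518.8 -16.5  54. ]
can cap [280.3 221.3] [ 469.1 -105.5  140. ]
jar lid [233.5 171.9] [499.2  79.8 113. ]
carton [221.9 192.3] [434.7  34.3 133. ]
carton [241.6 185.8] [475.8  21.  133. ]
carton [256.1 204.5] [465.4 -37.7 133. ]
carton [236.1 213.9] [420.7 -29.5 133. ]
pad [199.  144.5] [550.8 306.1   9. ]
traytop [249.  136.1] [653.7 218.4  35. ]
traytop [183.5 174.2] [446.6 218.9  35. ]
mat [368 249] [ 631.3 -216.3    4. ]
mat [298 295] [ 438.5 -193.4    4. ]
mat [453 332] [ 605.2 -452.6    4. ]
mat [380 388] [ 419.1 -424.1    4. ]
scene
bay [205.  184.7] [ 349.3 -112.2    8. ]
ptop [221.9 199.4] [ 569.4 -143.9  122. ]
ptop [221.9 199.4] [ 578.6 -147.4  130. ]
ptop [317.2 180. ] [611.7 110.9 122. ]
ptop [317.2 180. ] [620.5 104.8 130. ]
can cap [224.4 169.1] [476.1 -95.4 140. ]
jar lid [289.7 164.1] [503.  89. 113.]
carton [240.3 154.4] [422.9 -24.5 133. ]
carton [263.8 150. ] [433.5  43.5 133. ]
carton [267.5 160.9] [486.5  27.9 133. ]
carton [243.1 163.4] [466.4 -36.3 133. ]
pad [362.2 180.9] [554.1 315.6   9. ]
traytop [321.2 162.8] [446.1 235.3  35. ]
traytop [366.6 150.6] [455.7 400.5  35. ]
traytop [407.8 185.6] [661.2 396.5  35. ]
traytop [359.7 202.5] [659.  226.8  35. ]
mat [105 234] [ 422.2 -425.6    4. ]
mat [196 213] [ 454.2 -181.3    4. ]
mat [212 259] [ 639.6 -209.5    4. ]
mat [111 280] [ 591.  -450.1    4. ]
```

```bash
python3 - <<'E'
from h import *
a=cv2.imread('pics/side0.png'); b=cv2.imread('pics/scene0.png')
for n,im in (('side',a),('scene',b)):
    g=cv2.cvtColor(im,cv2.COLOR_BGR2HSV)
    m=((im.max(2)<62)).astype(np.uint8)*255
    m=cv2.morphologyEx(m,cv2.MORPH_OPEN,np.ones((5,5)))
    cs,_=cv2.findContours(m,cv2.RETR_EXTERNAL,cv2.CHAIN_APPROX_NONE)
    for c in cs:
        if cv2.contourArea(c)>3000:
            q=cv2.approxPolyDP(c,0.03*cv2.arcLength(c,True),True)[:,0]
            print(n,cv2.contourArea(c),q.tolist())
            if len(q)==4:
                # edge-fit lines, report bow
                pts=c[:,0].astype(float)
                for i in range(4):
                    A,B=q[i].astype(float),q[(i+1)%4].astype(float); L=np.linalg.norm(B-A);t=(B-A)/L;nn=np.array([-t[1],t[0]])
                    s=(pts-A)@t; h=(pts-A)@nn; k=(abs(h)<5)&(s>6)&(s<L-6)
                    pf=np.polyfit(s[k]/L-.5,h[k],2); print('  bow px',round(pf[0]/4,2),'len',round(L))
cv2.imwrite('pics/c3.png',cv2.resize(a[100:190,140:260],None,fx=6,fy=6,interpolation=cv2.INTER_CUBIC))
cv2.imwrite('pics/c4.png',cv2.resize(a[240:400,290:460],None,fx=3.5,fy=3.5,interpolation=cv2.INTER_CUBIC))
cv2.imwrite('pics/c5.png',cv2.resize(b[205:290,95:220],None,fx=6,fy=6,interpolation=cv2.INTER_CUBIC))
E
```

```text
side 5315.0 [[354, 274], [334, 303], [370, 361], [401, 362], [422, 343], [413, 303], [387, 276]]
side 8220.5 [[17, 258], [0, 419], [54, 402], [83, 362]]
  bow px 3.13 len 162
  bow px -2.09 len 57
  bow px -9.88 len 49
  bow px -0.3 len 123
```

View pics/c3.png

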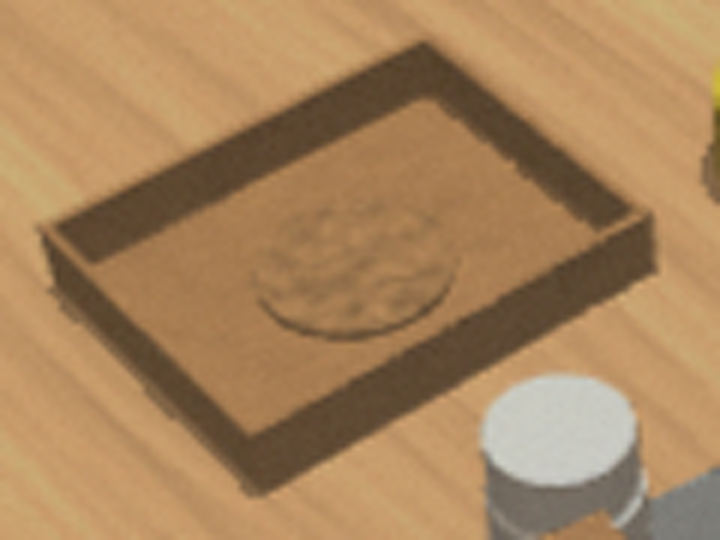

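View pics/c4.png

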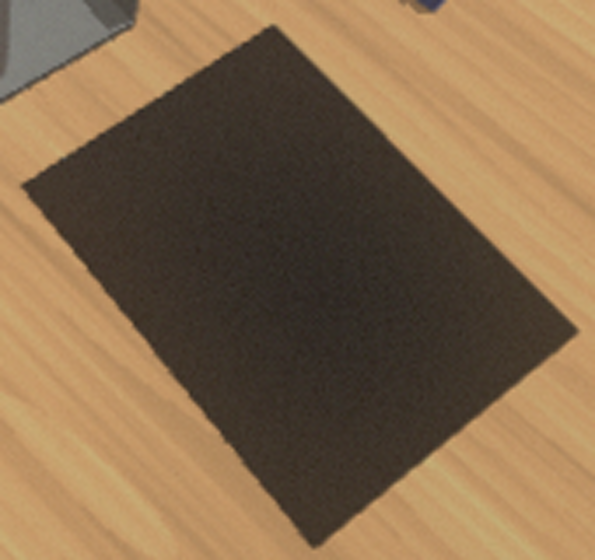

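View pics/c5.png

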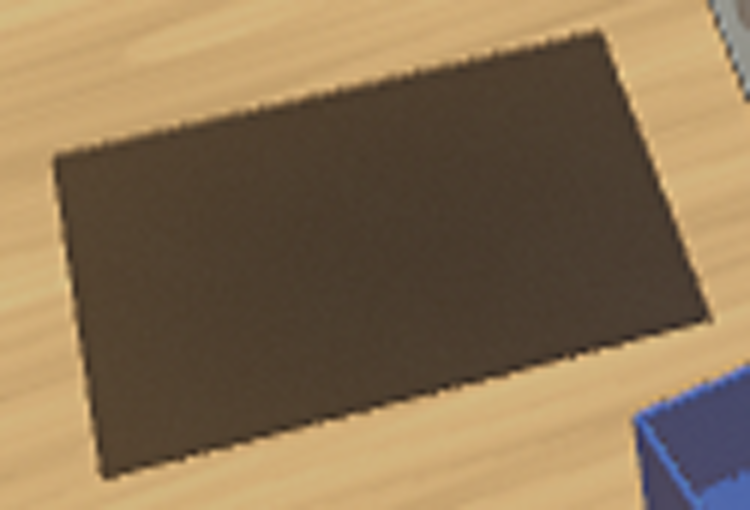

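```bash
cat > fit.py <<'E'
from h import *
from scipy.optimize import least_squares
d=cap('side'); e=cap('scene')
def px(o,s): return lambda u,v:np.array([o[0]+(u+.5)/s-.5,o[1]+(v+.5)/s-.5])
S1=px((170,120),3.1);S3=px((140,100),6);S4=px((290,240),3.5);C2=px((190,130),3.2);C5=px((95,205),6)
# obj, local pt, cam, pixel   objs: 0 bay,1 mat,2 tray
o=[]
def add(ob,cam,lst,f):
    for X,p in lst: o.append((ob,np.array(X)/1000,cam,f(*p)))
add(0,0,[((-115,130,8),(43,294)),((-115,-130,8),(220,548)),((115,-130,8),(490,393)),((115,130,122),(293,68)),((115,-130,122),(506,292))],S1)
add(0,1,[((-115,-130,8),(48,175)),((115,-130,122),(102,222)),((115,130,122),(407,160)),((115,-130,0),(112,335)),((115,130,0),(399,271))],C2)
add(1,0,[((100,125,4),(275,26)),((100,-125,4),(578,330)),((-100,-125,4),(315,548)),((-100,125,4),(22,185))],S4)
add(1,1,[((-100,125,4),(600,32)),((100,125,4),(712,320)),((100,-125,4),(103,478)),((-100,-125,4),(55,157))],C5)
add(2,0,[((105,85,35),(425,40)),((-105,85,35),(42,230)),((105,-85,35),(652,213)),((-105,-85,35),(252,437))],S3)
add(2,1,[((-105,-85,35),(420,105)),((-105,85,35),(565,66)),((105,85,35),(697,178)),((105,-85,35),(543,232))],C2)
cams_=[d,e]
def pj(cam,X,k):
    D=cams_[cam];p=np.array(D['R'])@X+np.array(D['t']);x=p[:2]/p[2];r2=x@x
    return x*(1+k*r2)*K(D)+[D['cx'],D['cy']]
def W(q,X): c,s=np.cos(q[2]),np.sin(q[2]);return np.array([q[0]+c*X[0]-s*X[1],q[1]+s*X[0]+c*X[1],X[2]])
def res(v,kk=True):
    return np.concatenate([pj(cam,W(v[2+3*ob:5+3*ob],X),v[cam])-p for ob,X,cam,p in o])
v0=np.array([0,0,.48,-.01,-.1,.53,-.32,-.1,.55,.31,0])
r=least_squares(res,v0,loss='soft_l1')
if __name__=='__main__':
    print('k',r.x[:2]); 
    for i,n in enumerate(['bay','mat','tray']): print(n,np.round(r.x[2+3*i:5+3*i],4))
    R=res(r.x).reshape(-1,2)
    for (ob,X,cam,p),q in zip(o,R): print(ob,cam,np.round(X*1000),np.round(q,1))
def onzk(cam,p,z):
    D=cams_[cam];k=r.x[cam];xd=(np.array(p)-[D['cx'],D['cy']])/K(D);x=xd.copy()
    for _ in range(20): x=xd/(1+k*(x@x))
    return onz(D,x[0]*K(D)+D['cx'],x[1]*K(D)+D['cy'],z)
E
python3 fit.py
python3 - <<'E'
from fit import *
for n,ps,pc,z in [('flange',(309,277),None,.054),('can',(342,314),(110,125),.140),('jar',(197,161),(319,109),.113),
 ('ct1',(161,224),(161,78),.133),('ct2',(222,204),(236,64),.133),('ct3',(267,262),(248,99),.133),('ct4',(205,291),(170,107),.133),('pad',(90,76),(551,163),.009)]:
    print(n,np.round(1000*onzk(0,S1(*ps),z),1), '' if pc is None else np.round(1000*onzk(1,C2(*pc),z),1))
E
```

```text
k [-0.03154331 -0.12761386]
bay [ 0.4777 -0.0041 -0.1452]
mat [ 0.522  -0.3229 -0.1282]
tray [ 0.5539  0.3138 -0.0181]
0 0 [-115.  130.    8.] [-1.6 -1.2]
0 0 [-115. -130.    8.] [-2.1  0. ]
0 0 [ 115. -130.    8.] [ 0.1 -2.3]
0 0 [115. 130. 122.] [-1. -2.]
0 0 [ 115. -130.  122.] [ 0.1 -1.8]
0 1 [-115. -130.    8.] [-1.1  0. ]
0 1 [ 115. -130.  122.] [-1.   1.7]
0 1 [115. 130. 122.] [-0.9  0.4]
0 1 [ 115. -130.    0.] [-1.   1.8]
0 1 [115. 130.   0.] [-1.   0.5]
1 0 [100. 125.   4.] [-0.3 -0.9]
1 0 [ 100. -125.    4.] [-0.  -0.3]
1 0 [-100. -125.    4.] [-0.4 -0.4]
1 0 [-100.  125.    4.] [-0.3 -0.1]
1 1 [-100.  125.    4.] [-1.8  0.4]
1 1 [100. 125.   4.] [-2.2  0.5]
1 1 [ 100. -125.    4.] [-0.1 -0.3]
1 1 [-100. -125.    4.] [-0.2  0.3]
2 0 [105.  85.  35.] [ 0.4 -2.1]
2 0 [-105.   85.   35.] [-0.7 -1.2]
2 0 [105. -85.  35.] [-0.2 -1.1]
2 0 [-105.  -85.   35.] [-0.3 -0.9]
2 1 [-105.  -85.   35.] [-0.8  1.1]
2 1 [-105.   85.   35.] [-1.1 -0.1]
2 1 [105.  85.  35.] [-1.   0.4]
2 1 [105. -85.  35.] [-0.3  0. ]
flange [518.9 -15.3  54. ] 
can [ 469.2 -104.5  140. ] [473.7 -95.7 140. ]
jar [499.3  81.2 113. ] [500.9  89.1 113. ]
ct1 [434.7  35.6 133. ] [420.2 -24.5 133. ]
ct2 [475.9  22.3 133. ] [431.   43.6 133. ]
ct3 [465.5 -36.6 133. ] [484.4  28.  133. ]
ct4 [420.7 -28.4 133. ] [464.1 -36.4 133. ]
pad [550.8 308.5   9. ] [552.3 317.1   9. ]
```

```bash
cat > fit2.py <<'E'
from fit import *
def pj2(cam,X,k,w,dt):
    D=cams_[cam];p=Rn.from_rotvec(w).as_matrix()@(np.array(D['R'])@X+np.array(D['t']))+dt;x=p[:2]/p[2];r2=x@x
    return x*(1+k*r2)*K(D)+[D['cx'],D['cy']]
def res2(v):
    a=[pj2(cam,W(v[2+3*ob:5+3*ob],X),v[cam],v[11+6*cam:14+6*cam],v[14+6*cam:17+6*cam])-p for ob,X,cam,p in o]
    return np.concatenate(a+[v[11:14]/.003,v[17:20]/.003,v[14:17]/.002,v[20:23]/.002])
r2=least_squares(res2,np.r_[v0,np.zeros(12)],loss='soft_l1')
V=r2.x
def onz2(cam,p,z):
    D=cams_[cam];k=V[cam];xd=(np.array(p)-[D['cx'],D['cy']])/K(D);x=xd.copy()
    for _ in range(20): x=xd/(1+k*(x@x))
    M=Rn.from_rotvec(V[11+6*cam:14+6*cam]).as_matrix();R=M@np.array(D['R']);t=M@np.array(D['t'])+V[14+6*cam:17+6*cam]
    c=-R.T@t; q=R.T@np.r_[x,1]; return c+(z-c[2])/q[2]*q
E
python3 - <<'E'
from fit2 import *
print(np.round(V,4)); R=res2(V); print(np.abs(R[:len(o)*2]).max(), np.sqrt(np.mean(R[:len(o)*2]**2)))
for n,ps,pc,z in [('flange',(309,277),None,.054),('can',(342,314),(110,125),.140),('jar',(197,161),(319,109),.113),
 ('ct1',(161,224),(161,78),.133),('ct2',(222,204),(236,64),.133),('ct3',(267,262),(248,99),.133),('ct4',(205,291),(170,107),.133),('pad',(90,76),(551,163),.009)]:
    print(n,np.round(1000*onz2(0,S1(*ps),z),1), '' if pc is None else np.round(1000*onz2(1,C2(*pc),z),1))
q=V[2:5]
for p in [(45,0),(5,95),(5,-95),(-30,0)]: print(p,W(q,np.array([*p,8])/1000))
E
```

```text
[-3.040e-02 -6.230e-02  4.776e-01 -2.900e-03 -1.497e-01  5.231e-01
 -3.202e-01 -1.281e-01  5.529e-01  3.147e-01 -2.080e-02 -2.400e-03
  1.200e-03  2.000e-04  7.000e-04  1.000e-03  7.000e-04  4.000e-04
  1.000e-03  8.000e-04  5.000e-04 -5.000e-04  4.000e-04]
2.012511564177487 0.5329963951828238
flange [520.4 -10.7  54. ] 
can [ 470.4 -100.5  140. ] [474.8 -98.1 140. ]
jar [500.8  86.3 113. ] [501.6  86.5 113. ]
ct1 [435.8  40.3 133. ] [421.4 -27.2 133. ]
ct2 [477.3  27.  133. ] [431.9  40.9 133. ]
ct3 [466.7 -32.2 133. ] [485.2  25.4 133. ]
ct4 [421.8 -24.  133. ] [465.  -38.9 133. ]
pad [552.5 315.    9. ] [552.5 313.7   9. ]
(45, 0) [ 0.52212021 -0.00960912  0.008     ]
(5, 95) [0.49673104 0.09029279 0.008     ]
(5, -95) [ 0.46840351 -0.09758364  0.008     ]
(-30, 0) [0.44795846 0.00157281 0.008     ]
```

```bash
cat >> h.py <<'E'
def pose():
    s=ctrl.get_state(); return np.array(s['position']),Rn.from_rotvec(s['tool_rot'])
def go(x,y,z,yaw_y):
    """offset in final tool axes & turn about tool z so tool y points along world angle yaw_y (deg), tool down"""
    p,R=pose(); M=R.as_matrix(); a=np.radians(yaw_y)
    ty=np.array([np.cos(a),np.sin(a),0]); tz=np.array([0,0,-1.]); tx=np.cross(ty,tz); T=np.stack([tx,ty,tz],1)
    rel=Rn.from_matrix(M.T@T).as_rotvec(degrees=True)
    dw=np.array([x,y,z])-p
    print('p',np.round(p*1000,1),'tool y ang',round(np.degrees(np.arctan2(M[1,1],M[0,1])),1),'| rot',np.round(rel,1),'| offset cur axes mm',np.round(M.T@dw*1000,1),'final axes',np.round(T.T@dw*1000,1))
E
python3 - <<'E'
from fit2 import *
print(pose()[1].as_matrix().round(3))
go(.47,0,.30,-8.6); go(.47,0,.30,171.4)
d0=cap('wrist'); c,_=ray(d0,0,0); p,R=pose(); print(R.as_matrix().T@(c-p))
for p in [(265,299),(253,308)]: print(onz2(0,np.array(p)*1.,.125),onz2(0,np.array(p)*1.,.1))
E
```

```text
[[-0.905  0.426  0.   ]
 [ 0.426  0.905  0.   ]
 [-0.     0.    -1.   ]]
p [276.8 588.2 230.6] tool y ang 64.8 | rot [ 0.  -0.  73.4] | offset cur axes mm [-425.2 -449.9  -69.4] final axes [-552.6  279.   -69.4]
p [276.8 588.2 230.6] tool y ang 64.8 | rot [   0.     0.  -106.6] | offset cur axes mm [-425.2 -449.9  -69.4] final axes [ 552.6 -279.   -69.4]
[ 0.0802432   0.00021243 -0.15545638]
[ 0.34435472 -0.20044604  0.125     ] [ 0.35242042 -0.19026786  0.1       ]
[ 0.31806467 -0.19948647  0.125     ] [ 0.32515324 -0.18927263  0.1       ]
```

```bash
cat >> h.py <<'E'
def plan(x,y,z,yaw,n):
    p,R=pose(); M=R.as_matrix(); a0=np.degrees(np.arctan2(M[1,1],M[0,1])); da=(yaw-a0+180)%360-180
    dw=(np.array([x,y,z])-p)/n
    for i in range(n):
        a=np.radians(a0+da*i/n); ty=np.array([np.cos(a),np.sin(a),0]);tz=np.array([0,0,-1.]);T=np.stack([np.cross(ty,tz),ty,tz],1)
        print(np.round(T.T@dw,4).tolist(),'rz',round(-da/n,2))
E
python3 - <<'E'
from h import *
plan(.47,.03,.30,-8.6,10)
E
```

```text
[-0.0412, -0.0423, -0.0069] rz 7.34
[-0.0463, -0.0367, -0.0069] rz 7.34
[-0.0506, -0.0304, -0.0069] rz 7.34
[-0.0541, -0.0237, -0.0069] rz 7.34
[-0.0567, -0.0166, -0.0069] rz 7.34
[-0.0583, -0.0092, -0.0069] rz 7.34
[-0.059, -0.0017, -0.0069] rz 7.34
[-0.0588, 0.0058, -0.0069] rz 7.34
[-0.0575, 0.0133, -0.0069] rz 7.34
[-0.0554, 0.0205, -0.0069] rz 7.34
```

Request:
carry_out:
  rows:
    - {"offset": [-0.041,-0.042,-0.007],"rot": [0,0,7.3],"gripper": 1}
    - {"offset": [-0.046,-0.037,-0.007],"rot": [0,0,7.3],"gripper": 1}
    - {"offset": [-0.051,-0.03,-0.007],"rot": [0,0,7.3],"gripper": 1}
    - {"offset": [-0.054,-0.024,-0.007],"rot": [0,0,7.3],"gripper": 1}
    - {"offset": [-0.057,-0.017,-0.007],"rot": [0,0,7.3],"gripper": 1}
    - {"offset": [-0.058,-0.009,-0.007],"rot": [0,0,7.3],"gripper": 1}
    - {"offset": [-0.059,-0.002,-0.007],"rot": [0,0,7.3],"gripper": 1}
    - {"offset": [-0.059,0.006,-0.007],"rot": [0,0,7.3],"gripper": 1}
    - {"offset": [-0.057,0.013,-0.007],"rot": [0,0,7.3],"gripper": 1}
    - {"offset": [-0.055,0.02,-0.007],"rot": [0,0,7.3],"gripper": 1}
  grip_force: 20

```text
time: 1.95
position: [0.4709, 0.0296, 0.3012]
tool_rot: [2.379, 2.052, 0.002]
ft_force: [0.5, 0.3, 0.1]
grip_width: 0.999
```

```bash
python3 - <<'E'
from h import *
cap('wrist','w1.png'); print(ctrl.get_state()['time'],ctrl.get_state()['joint_positions'].round(2)); go(.4505,.0015,.2,-12)
E
```

```text
2.0 [-0.59 -0.11  0.45  1.77  0.05  1.47 -0.31]
p [473.2  20.  302.4] tool y ang -9.3 | rot [0.3 0.2 2.7] | offset cur axes mm [-21.7 -20.  102.4] final axes [-22.9 -18.4 102.4]
```

View pics/w1.png

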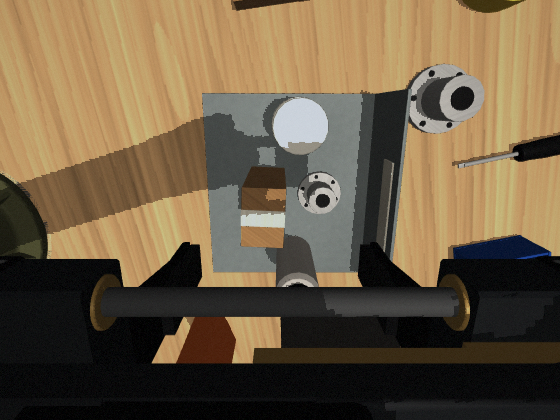

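```bash
python3 - <<'E'
from h import *
import pickle
d=cap('wrist','w2.png'); pickle.dump(d,open('w2.pkl','wb')); print(pose()[0])
im=cv2.imread('pics/w2.png'); cv2.imwrite('pics/w2c.png',cv2.resize(im[80:310,190:420],None,fx=2.6,fy=2.6,interpolation=cv2.INTER_CUBIC))
E
```

```text
[0.47225994 0.0237893  0.30199659]
```

View pics/w2c.png

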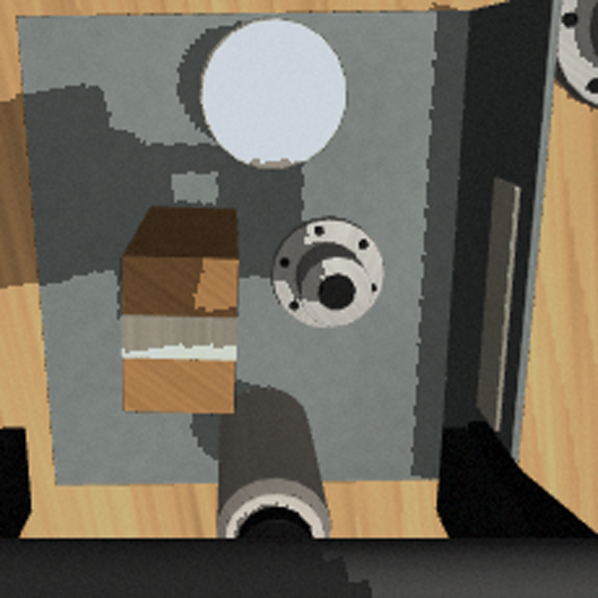

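```bash
python3 - <<'E'
from h import *
import pickle
d=pickle.load(open('w2.pkl','rb'))
P=lambda u,v:(190+(u+.5)/2.6-.5,80+(v+.5)/2.6-.5)
def s(n,p,z): print(n,np.round(onz(d,*P(*p),z)*1000,1))
for p in [(122,258),(238,258),(235,412),(123,412)]: s('carton',p,.133)
s('jar',(274,92),.113); s('flange foot',(328,272),.018); s('flange hole',(337,291),.054)
for p in [(17,16),(57,486),(412,476)]: s('bay',p,.008)
E
```

```text
carton [433.   36.9 133. ]
carton [477.9  29.5 133. ]
carton [466.2 -34.7 133. ]
carton [420.4 -27.1 133. ]
jar [502.   88.6 113. ]
flange foot [521.3 -10.9  18. ]
flange hole [521.6 -12.1  54. ]
bay [385.6 142.    8. ]
bay [ 347.3 -116.     8. ]
bay [ 555.2 -144.     8. ]
```

```bash
python3 - <<'E'
from h import *
go(.4495,.0015,.090,-9.9)
E
```

```text
p [472.3  23.8 302. ] tool y ang -9.0 | rot [0.2 0.1 0.9] | offset cur axes mm [-25.3 -19.8 212. ] final axes [-25.9 -18.6 212. ]
```

Request:
carry_out:
  rows:
    - {"offset": [-0.013,-0.01,0.03],"rot": [0,0,0.9],"gripper": 1}
    - {"offset": [-0.013,-0.009,0.03],"rot": [0,0,0],"gripper": 1}
    - {"offset": [0,0,0],"rot": [0,0,0],"gripper": 1}
    - {"offset": [0,0,0],"rot": [0,0,0],"gripper": 1}
    - {"offset": [0,0,0],"rot": [0,0,0],"gripper": 1}

```text
time: 2.68
position: [0.449, 0.0093, 0.242]
tool_rot: [2.389, 2.039, 0.004]
ft_force: [0.0, 0.6, 0.2]
grip_width: 1.0
```

```bash
python3 - <<'E'
from h import *
go(.4495,.0015,.090,-9.9); print(ctrl.get_state()['qd'].round(3))
E
```

```text
p [449.    9.3 242. ] tool y ang -9.0 | rot [ 0.1 -0.1  0.9] | offset cur axes mm [ -7.8   1.3 152. ] final axes [ -7.6   1.8 152. ]
[ 0.001  0.002  0.002  0.008  0.001 -0.001 -0.001]
```

Request:
carry_out:
  rows:
    - {"offset": [-0.008,0.002,0.0],"rot": [0,0,0.9],"gripper": 1}
    - {"offset": [0,0,0.03],"rot": [0,0,0],"gripper": 1}
    - {"offset": [0,0,0.03],"rot": [0,0,0],"gripper": 1}
    - {"offset": [0,0,0.03],"rot": [0,0,0],"gripper": 1}
    - {"offset": [0,0,0.03],"rot": [0,0,0],"gripper": 1}
    - {"offset": [0,0,0.02],"rot": [0,0,0],"gripper": 1}
    - {"offset": [0,0,0.012],"rot": [0,0,0],"gripper": 1}
    - {"offset": [0,0,0],"rot": [0,0,0],"gripper": 1}
    - {"offset": [0,0,0],"rot": [0,0,0],"gripper": 1}
    - {"offset": [0,0,0],"rot": [0,0,0],"gripper": 1}

```text
time: 3.92
position: [0.4493, 0.0004, 0.0894]
tool_rot: [2.406, 2.019, 0.003]
ft_force: [0.1, 0.3, 0.6]
grip_width: 1.0
```

```bash
python3 - <<'E'
from h import *
go(.4495,.0015,.090,-9.9); cap('wrist','w3.png')
E
```

```text
p [4.493e+02 4.000e-01 8.940e+01] tool y ang -10.0 | rot [ 0.1 -0.  -0.1] | offset cur axes mm [ 1.1  0.  -0.6] final axes [ 1.1  0.  -0.6]
```

View pics/w3.png

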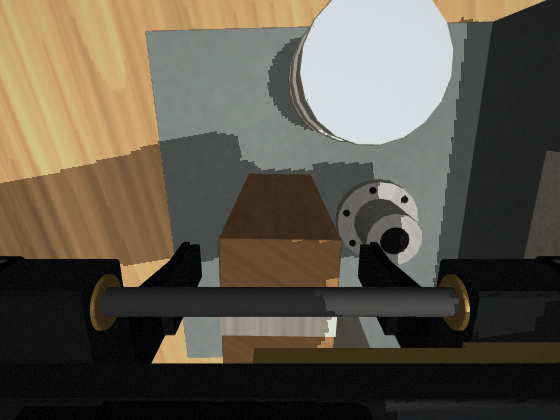

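Request:
carry_out:
  rows:
    - {"offset": [0,0,0],"rot": [0,0,0],"gripper": 0}
    - {"offset": [0,0,0],"rot": [0,0,0],"gripper": 0}
    - {"offset": [0,0,0],"rot": [0,0,0],"gripper": 0}
    - {"offset": [0,0,0],"rot": [0,0,0],"gripper": 0}
    - {"offset": [0,0,0],"rot": [0,0,0],"gripper": 0}
    - {"offset": [0,0,0],"rot": [0,0,0],"gripper": 0}
  grip_force: 20

```text
time: 4.72
position: [0.4485, 0.0003, 0.0885]
tool_rot: [2.407, 2.019, 0.0]
ft_force: [-0.3, 0.6, -0.1]
grip_width: 0.529
```

```bash
python3 - <<'E'
from fit2 import *
s=ctrl.get_state(); print(s['ft_force'].round(1)); go(.4495,.0015,.090,-9.9)
m=V[5:8]
for y in (-.083,0,.083): print('slot',y,W(m,np.array([0,y,0])))
E
```

```text
[ 0.4 -0.3 -0.2]
p [4.485e+02 3.000e-01 8.850e+01] tool y ang -10.0 | rot [ 0.  -0.  -0.1] | offset cur axes mm [ 1.3  0.8 -1.5] final axes [ 1.3  0.8 -1.5]
slot -0.083 [ 0.51254076 -0.40254135  0.        ]
slot 0 [ 0.52314263 -0.32022124  0.        ]
slot 0.083 [ 0.5337445  -0.23790113  0.        ]
```

Request:
carry_out:
  rows:
    - {"offset": [0,0,-0.02],"rot": [0,0,0],"gripper": 0}
    - {"offset": [0,0,-0.035],"rot": [0,0,0],"gripper": 0}
    - {"offset": [0,0,-0.04],"rot": [0,0,0],"gripper": 0}
    - {"offset": [0,0,-0.035],"rot": [0,0,0],"gripper": 0}
    - {"offset": [0,0,-0.025],"rot": [0,0,0],"gripper": 0}
    - {"offset": [-0.02,0.007,0],"rot": [0,0,0],"gripper": 0}
    - {"offset": [-0.03,0.01,0],"rot": [0,0,0],"gripper": 0}
    - {"offset": [-0.04,0.013,0],"rot": [0,0,0],"gripper": 0}
    - {"offset": [-0.04,0.013,0],"rot": [0,0,0],"gripper": 0}
    - {"offset": [-0.04,0.013,0],"rot": [0,0,0],"gripper": 0}
  grip_force: 25

```text
time: 6.08
position: [0.4739, -0.1779, 0.2432]
tool_rot: [-2.406, -2.02, -0.0]
ft_force: [0.3, -0.1, -1.8]
grip_width: 0.528
```

Request:
carry_out:
  rows:
    - {"offset": [-0.04,0.014,0],"rot": [0,0,0],"gripper": 0}
    - {"offset": [-0.04,0.014,0],"rot": [0,0,0],"gripper": 0}
    - {"offset": [-0.04,0.014,0],"rot": [0,0,0],"gripper": 0}
    - {"offset": [-0.04,0.014,0],"rot": [0,0,0],"gripper": 0}
    - {"offset": [-0.03,0.01,0],"rot": [0,0,0],"gripper": 0}
    - {"offset": [-0.02,0.008,0],"rot": [0,0,0],"gripper": 0}
    - {"offset": [0,0,0],"rot": [0,0,0],"gripper": 0}
    - {"offset": [0,0,0],"rot": [0,0,0],"gripper": 0}
    - {"offset": [0,0,0],"rot": [0,0,0],"gripper": 0}

```text
time: 7.2
position: [0.511, -0.3951, 0.2435]
tool_rot: [-2.404, -2.021, -0.002]
ft_force: [0.8, 0.2, -1.9]
grip_width: 0.525
```

```bash
python3 - <<'E'
from h import *
go(.5125,-.4025,.0855,-10); s=ctrl.get_state();print(s['grip_width'],s['qd'].round(3)); cap('side','s4.png')
E
```

```text
p [ 511.  -395.1  243.5] tool y ang -9.9 | rot [ 0.  -0.1  0.1] | offset cur axes mm [ -7.2   2.8 158. ] final axes [ -7.    2.8 158. ]
0.5254782354914865 [-0.002 -0.002  0.003 -0.003  0.    -0.003  0.001]
```

View pics/s4.png

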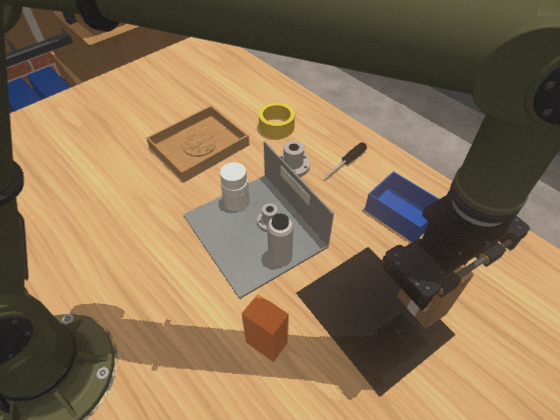

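Request:
carry_out:
  rows:
    - {"offset": [-0.007,0.003,0.02],"rot": [0,0,0],"gripper": 0}
    - {"offset": [0,0,0.035],"rot": [0,0,0],"gripper": 0}
    - {"offset": [0,0,0.04],"rot": [0,0,0],"gripper": 0}
    - {"offset": [0,0,0.03],"rot": [0,0,0],"gripper": 0}
    - {"offset": [0,0,0.02],"rot": [0,0,0],"gripper": 0}
    - {"offset": [0,0,0.01],"rot": [0,0,0],"gripper": 0}
    - {"offset": [0,0,0],"rot": [0,0,0],"gripper": 0}
    - {"offset": [0,0,0],"rot": [0,0,0],"gripper": 0}

```text
time: 8.25
position: [0.513, -0.4046, 0.0898]
tool_rot: [2.405, 2.018, 0.001]
ft_force: [0.6, -0.2, -1.8]
grip_width: 0.528
```

Request:
carry_out:
  rows:
    - {"offset": [0,0,0.002],"rot": [0,0,0],"gripper": 0}
    - {"offset": [0,0,0.0015],"rot": [0,0,0],"gripper": 0}
    - {"offset": [0,0,0.001],"rot": [0,0,0],"gripper": 0}
    - {"offset": [0,0,0],"rot": [0,0,0],"gripper": 0}
    - {"offset": [0,0,0],"rot": [0,0,0],"gripper": 0}

```text
time: 8.88
position: [0.5125, -0.4039, 0.0846]
tool_rot: [2.406, 2.019, 0.001]
ft_force: [-0.3, 1.5, 3.4]
grip_width: 0.536
```

Request:
carry_out:
  rows:
    - {"offset": [0,0,0],"rot": [0,0,0],"gripper": 1}
    - {"offset": [0,0,0],"rot": [0,0,0],"gripper": 1}
    - {"offset": [0,0,0],"rot": [0,0,0],"gripper": 1}
    - {"offset": [0,0,0],"rot": [0,0,0],"gripper": 1}
    - {"offset": [0,0,-0.03],"rot": [0,0,0],"gripper": 1}
    - {"offset": [0,0,-0.05],"rot": [0,0,0],"gripper": 1}
    - {"offset": [0,0,-0.05],"rot": [0,0,0],"gripper": 1}
    - {"offset": [0,0,-0.03],"rot": [0,0,0],"gripper": 1}

```text
time: 9.88
position: [0.5127, -0.4047, 0.247]
tool_rot: [2.404, 2.017, 0.002]
ft_force: [-0.3, -0.1, -0.2]
grip_width: 1.002
```

```bash
python3 - <<'E'
from h import *
go(.4725,-.099,.243,-9); cap('side','s5.png')
E
```

```text
p [ 512.7 -404.7  247. ] tool y ang -10.0 | rot [ 0.2  0.1 -1. ] | offset cur axes mm [294.  -92.7   3.4] final axes [295.6 -87.5   4. ]
```

View pics/s5.png

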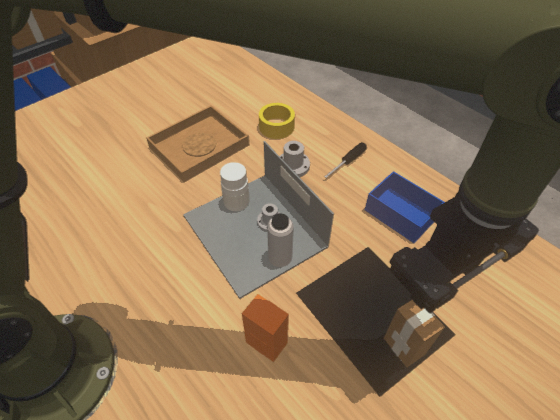

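Request:
carry_out:
  rows:
    - {"offset": [0.03,-0.012,-0.01],"rot": [0,0,0],"gripper": 1}
    - {"offset": [0.045,-0.017,-0.01],"rot": [0,0,0],"gripper": 1}
    - {"offset": [0.05,-0.019,-0.01],"rot": [0,0,0],"gripper": 1}
    - {"offset": [0.045,-0.017,0],"rot": [0,0,0],"gripper": 1}
    - {"offset": [0.025,-0.01,0],"rot": [0,0,0],"gripper": 1}
    - {"offset": [0,0,0],"rot": [0,0,0],"gripper": 1}
    - {"offset": [0,0,0],"rot": [0,0,0],"gripper": 1}
    - {"offset": [0,0,0],"rot": [0,0,0],"gripper": 1}

```text
time: 10.92
position: [0.4721, -0.2004, 0.274]
tool_rot: [2.409, 2.016, -0.001]
ft_force: [0.6, -0.8, 0.9]
grip_width: 1.0
```

```bash
python3 - <<'E'
from h import *
import pickle
d=cap('wrist','w6.png'); pickle.dump(d,open('w6.pkl','wb')); go(.4725,-.099,.1,-9)
E
```

```text
p [ 472.1 -200.3  273.9] tool y ang -10.1 | rot [-0.   0.1 -1.1] | offset cur axes mm [ 99.9 -17.4 173.9] final axes [100.1 -15.5 173.9]
```

View pics/w6.png

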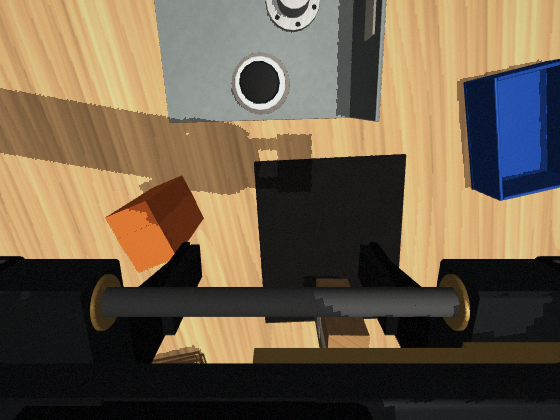

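```bash
python3 - <<'E'
from h import *
import pickle
d=pickle.load(open('w6.pkl','rb')); im=d['img'][45:120,220:300].astype(int)
w=((im.min(2)>150)).astype(np.uint8)
cs,_=cv2.findContours(w,cv2.RETR_EXTERNAL,cv2.CHAIN_APPROX_NONE); c=max(cs,key=cv2.contourArea); (u,v),r=cv2.minEnclosingCircle(c); print(u+220,v+45,r)
print('ring@.128',onz(d,u+220,v+45,.122)*1000)
b=(im.max(2)<70).astype(np.uint8); m=cv2.moments(b); print(m['m00'],m['m10']/m['m00']+220,m['m01']/m['m00']+45, onz(d,m['m10']/m['m00']+220,m['m01']/m['m00']+45,.140)*1000)
for p in [(254,161),(406,155)]: print('mat',onz(d,*p,.004)*1000)
f=K(d); print(onz(d,260,82,.14))
E
```

```text
259.5 82.5 26.879459381103516
ring@.128 [472.86624297 -97.60467193 122.        ]
1327.0 259.0384325546345 81.77467972871138 [473.40779207 -98.34895682 140.        ]
mat [ 441.74637172 -182.18100108    4.        ]
mat [ 638.95585845 -209.35903997    4.        ]
[ 0.47416363 -0.09866247  0.14      ]
```

Request:
carry_out:
  rows:
    - {"offset": [0.03,-0.005,0],"rot": [0,0,0],"gripper": 1}
    - {"offset": [0.045,-0.008,0],"rot": [0,0,0],"gripper": 1}
    - {"offset": [0.026,-0.004,0],"rot": [0,0,0],"gripper": 1}
    - {"offset": [0,0,0.02],"rot": [0,0,0],"gripper": 1}
    - {"offset": [0,0,0.03],"rot": [0,0,0],"gripper": 1}
    - {"offset": [0,0,0.02],"rot": [0,0,0],"gripper": 1}
    - {"offset": [0,0,0],"rot": [0,0,0],"gripper": 1}
    - {"offset": [0,0,0],"rot": [0,0,0],"gripper": 1}
    - {"offset": [0,0,0],"rot": [0,0,0],"gripper": 1}

```text
time: 12.1
position: [0.4738, -0.0967, 0.2051]
tool_rot: [2.406, 2.018, 0.002]
ft_force: [-0.2, 0.4, 0.4]
grip_width: 0.998
```

```bash
python3 - <<'E'
from h import *
go(.473,-.098,.09,-10)
E
```

```text
p [473.8 -96.7 205.1] tool y ang -10.0 | rot [ 0.1 -0.  -0. ] | offset cur axes mm [ -1.5  -0.8 115.1] final axes [ -1.4  -0.6 115.1]
```

Request:
carry_out:
  rows:
    - {"offset": [-0.001,-0.001,0.025],"rot": [0,0,0],"gripper": 1}
    - {"offset": [0,0,0.03],"rot": [0,0,0],"gripper": 1}
    - {"offset": [0,0,0.03],"rot": [0,0,0],"gripper": 1}
    - {"offset": [0,0,0.02],"rot": [0,0,0],"gripper": 1}
    - {"offset": [0,0,0.01],"rot": [0,0,0],"gripper": 1}
    - {"offset": [0,0,0],"rot": [0,0,0],"gripper": 1}
    - {"offset": [0,0,0],"rot": [0,0,0],"gripper": 1}
    - {"offset": [0,0,0],"rot": [0,0,0],"gripper": 1}

```text
time: 13.1
position: [0.4727, -0.0972, 0.0899]
tool_rot: [2.406, 2.019, 0.002]
ft_force: [-0.1, -0.4, -0.3]
grip_width: 0.999
```

```bash
python3 - <<'E'
from h import *
go(.473,-.098,.09,-10); cap('wrist','w7.png')
E
```

```text
p [472.7 -97.2  89.9] tool y ang -10.0 | rot [ 0.1 -0.   0. ] | offset cur axes mm [-0.7  0.5 -0.1] final axes [-0.7  0.5 -0.1]
```

View pics/w7.png

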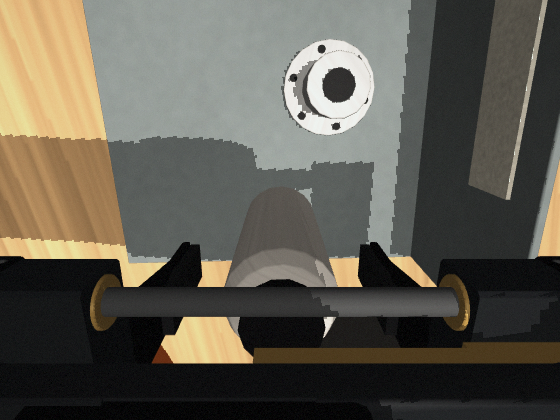

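Request:
carry_out:
  rows:
    - {"offset": [0,0,0],"rot": [0,0,0],"gripper": 0}
    - {"offset": [0,0,0],"rot": [0,0,0],"gripper": 0}
    - {"offset": [0,0,0],"rot": [0,0,0],"gripper": 0}
    - {"offset": [0,0,0],"rot": [0,0,0],"gripper": 0}
    - {"offset": [0,0,0],"rot": [0,0,0],"gripper": 0}
    - {"offset": [0,0,0],"rot": [0,0,0],"gripper": 0}
  grip_force: 25

```text
time: 13.9
position: [0.4722, -0.0972, 0.0891]
tool_rot: [2.406, 2.019, 0.001]
ft_force: [0.7, -0.7, -0.1]
grip_width: 0.587
```

```bash
python3 - <<'E'
from h import *
go(.523,-.32,.09,-10)
E
```

```text
p [472.2 -97.2  89.1] tool y ang -10.0 | rot [ 0. -0.  0.] | offset cur axes mm [-210.6   88.7   -0.8] final axes [-210.6   88.7   -0.9]
```

Request:
carry_out:
  rows:
    - {"offset": [0,0,-0.02],"rot": [0,0,0],"gripper": 0}
    - {"offset": [0,0,-0.035],"rot": [0,0,0],"gripper": 0}
    - {"offset": [0,0,-0.025],"rot": [0,0,0],"gripper": 0}
    - {"offset": [-0.02,0.008,0],"rot": [0,0,0],"gripper": 0}
    - {"offset": [-0.035,0.015,0],"rot": [0,0,0],"gripper": 0}
    - {"offset": [-0.04,0.017,0],"rot": [0,0,0],"gripper": 0}
    - {"offset": [-0.04,0.017,0],"rot": [0,0,0],"gripper": 0}
    - {"offset": [-0.035,0.015,0],"rot": [0,0,0],"gripper": 0}
    - {"offset": [-0.025,0.01,0],"rot": [0,0,0],"gripper": 0}
    - {"offset": [-0.015,0.007,0],"rot": [0,0,0],"gripper": 0}

```text
time: 15.15
position: [0.5224, -0.3207, 0.1682]
tool_rot: [-2.407, -2.017, 0.002]
ft_force: [-0.2, 0.4, -2.1]
grip_width: 0.587
```

Request:
carry_out:
  rows:
    - {"offset": [0,0,0],"rot": [0,0,0],"gripper": 0}
    - {"offset": [0,0,0],"rot": [0,0,0],"gripper": 0}
    - {"offset": [0,0,0.02],"rot": [0,0,0],"gripper": 0}
    - {"offset": [0,0,0.03],"rot": [0,0,0],"gripper": 0}
    - {"offset": [0,0,0.02],"rot": [0,0,0],"gripper": 0}
    - {"offset": [0,0,0.008],"rot": [0,0,0],"gripper": 0}
    - {"offset": [0,0,0],"rot": [0,0,0],"gripper": 0}
    - {"offset": [0,0,0],"rot": [0,0,0],"gripper": 0}

```text
time: 16.15
position: [0.5237, -0.32, 0.092]
tool_rot: [2.405, 2.018, 0.001]
ft_force: [0.9, 0.1, -2.8]
grip_width: 0.592
```

Request:
carry_out:
  rows:
    - {"offset": [0,0,0.004],"rot": [0,0,0],"gripper": 0}
    - {"offset": [0,0,0.002],"rot": [0,0,0],"gripper": 0}
    - {"offset": [0,0,0.001],"rot": [0,0,0],"gripper": 0}
    - {"offset": [0,0,0],"rot": [0,0,0],"gripper": 0}
    - {"offset": [0,0,0],"rot": [0,0,0],"gripper": 0}

```text
time: 16.77
position: [0.5234, -0.3197, 0.0851]
tool_rot: [2.406, 2.019, 0.001]
ft_force: [-1.0, 1.3, 6.1]
grip_width: 0.591
```

Contact felt; release and go to a viewpoint for the jar.

Request:
carry_out:
  rows:
    - {"offset": [0,0,0],"rot": [0,0,0],"gripper": 1}
    - {"offset": [0,0,0],"rot": [0,0,0],"gripper": 1}
    - {"offset": [0,0,0],"rot": [0,0,0],"gripper": 1}
    - {"offset": [0,0,0],"rot": [0,0,0],"gripper": 1}
    - {"offset": [0,0,-0.03],"rot": [0,0,0],"gripper": 1}
    - {"offset": [0,0,-0.05],"rot": [0,0,0],"gripper": 1}
    - {"offset": [0,0,-0.05],"rot": [0,0,0],"gripper": 1}
    - {"offset": [0,0,-0.03],"rot": [0,0,0],"gripper": 1}

```text
time: 17.77
position: [0.5236, -0.3202, 0.2469]
tool_rot: [2.405, 2.017, 0.003]
ft_force: [-1.0, -0.1, 0.6]
grip_width: 1.001
```

```bash
python3 - <<'E'
from h import *
go(.5017,.088,.245,-10); cap('side','s8.png')
E
```

```text
p [ 523.6 -320.2  246.9] tool y ang -10.0 | rot [ 0.2  0.  -0. ] | offset cur axes mm [398.2 -92.6   1.3] final axes [398.2 -92.5   1.9]
```

View pics/s8.png

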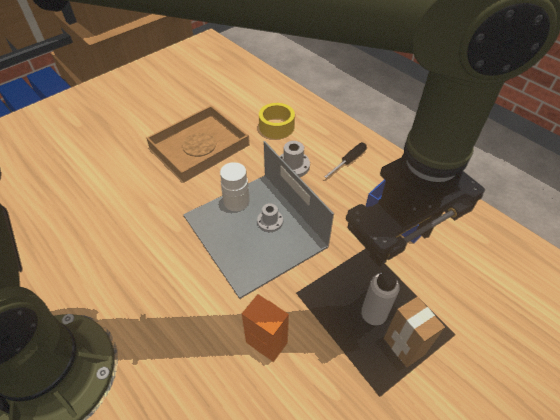

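Request:
carry_out:
  rows:
    - {"offset": [0.03,-0.007,0],"rot": [0,0,0],"gripper": 1}
    - {"offset": [0.05,-0.012,0],"rot": [0,0,0],"gripper": 1}
    - {"offset": [0.06,-0.014,0],"rot": [0,0,0],"gripper": 1}
    - {"offset": [0.06,-0.014,0],"rot": [0,0,0],"gripper": 1}
    - {"offset": [0.06,-0.014,0],"rot": [0,0,0],"gripper": 1}
    - {"offset": [0.06,-0.014,0],"rot": [0,0,0],"gripper": 1}
    - {"offset": [0.05,-0.011,0.02],"rot": [0,0,0],"gripper": 1}
    - {"offset": [0.028,-0.007,0.03],"rot": [0,0,0],"gripper": 1}
    - {"offset": [0,0,0],"rot": [0,0,0],"gripper": 1}
    - {"offset": [0,0,0],"rot": [0,0,0],"gripper": 1}

```text
time: 19.08
position: [0.5012, 0.0872, 0.1946]
tool_rot: [2.407, 2.017, 0.0]
ft_force: [0.3, -0.6, -0.2]
grip_width: 1.0
```

Request:
carry_out:
  rows:
    - {"offset": [0,0,0],"rot": [0,0,0],"gripper": 1}
    - {"offset": [0,0,0],"rot": [0,0,0],"gripper": 1}

```text
time: 19.32
position: [0.5013, 0.0875, 0.1949]
tool_rot: [2.408, 2.017, 0.002]
ft_force: [0.2, -0.3, -0.2]
grip_width: 0.999
```

```bash
python3 - <<'E'
from h import *
go(.5017,.088,.086,-10); cap('wrist','w9.png')
E
```

```text
p [501.3  87.5 194.9] tool y ang -10.1 | rot [ 0.1 -0.1 -0.1] | offset cur axes mm [  0.4   0.2 108.9] final axes [  0.5   0.3 108.9]
```

View pics/w9.png

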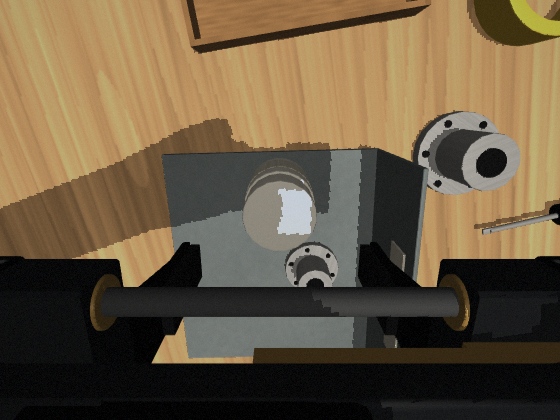

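```bash
python3 - <<'E'
from h import *
d=cap('wrist'); print(onz(d,280,212,.113)*1000, proj(d,[.5015,.0875,.113]))
E
```

```text
[502.66224273  91.23267626 113.        ] (np.float64(279.35941531224324), np.float64(216.7802912849821))
```

Request:
carry_out:
  rows:
    - {"offset": [0.0015,0.0005,0.025],"rot": [0,0,0],"gripper": 1}
    - {"offset": [0,0,0.03],"rot": [0,0,0],"gripper": 1}
    - {"offset": [0,0,0.025],"rot": [0,0,0],"gripper": 1}
    - {"offset": [0,0,0.015],"rot": [0,0,0],"gripper": 1}
    - {"offset": [0,0,0.007],"rot": [0,0,0],"gripper": 1}
    - {"offset": [0,0,0],"rot": [0,0,0],"gripper": 1}
    - {"offset": [0,0,0],"rot": [0,0,0],"gripper": 1}
    - {"offset": [0,0,0],"rot": [0,0,0],"gripper": 1}

```text
time: 20.42
position: [0.5019, 0.0902, 0.0928]
tool_rot: [2.406, 2.019, 0.002]
ft_force: [-0.7, -0.2, 0.5]
grip_width: 1.0
```

```bash
python3 - <<'E'
from h import *
go(.5017,.089,.092,-10); cap('wrist','w10.png')
E
```

```text
p [501.9  90.2  92.8] tool y ang -10.0 | rot [ 0.1 -0.1  0. ] | offset cur axes mm [-1.3 -0.   0.8] final axes [-1.3 -0.   0.8]
```

View pics/w10.png

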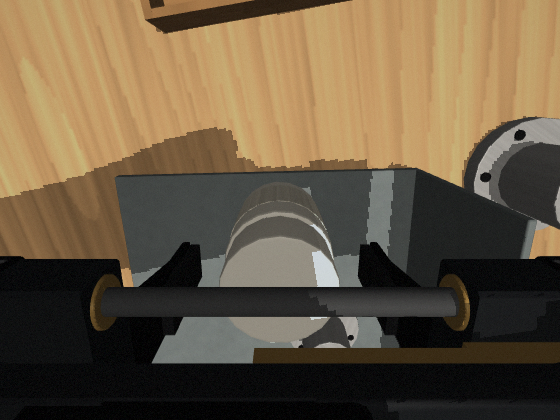

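Request:
carry_out:
  rows:
    - {"offset": [0,0,0],"rot": [0,0,0],"gripper": 0}
    - {"offset": [0,0,0],"rot": [0,0,0],"gripper": 0}
    - {"offset": [0,0,0],"rot": [0,0,0],"gripper": 0}
    - {"offset": [0,0,0],"rot": [0,0,0],"gripper": 0}
    - {"offset": [0,0,0],"rot": [0,0,0],"gripper": 0}
    - {"offset": [0,0,0],"rot": [0,0,0],"gripper": 0}
  grip_force: 25

```text
time: 21.22
position: [0.5015, 0.09, 0.0921]
tool_rot: [2.407, 2.019, 0.0]
ft_force: [0.5, 0.5, -0.8]
grip_width: 0.66
```

```bash
python3 - <<'E'
from h import *
go(.5337,-.238,.09,-10)
E
```

```text
p [501.5  90.   92.1] tool y ang -10.0 | rot [ 0. -0. -0.] | offset cur axes mm [-317.4   88.7    2.1] final axes [-317.4   88.7    2.1]
```

Request:
carry_out:
  rows:
    - {"offset": [0,0,-0.02],"rot": [0,0,0],"gripper": 0}
    - {"offset": [0,0,-0.04],"rot": [0,0,0],"gripper": 0}
    - {"offset": [0,0,-0.045],"rot": [0,0,0],"gripper": 0}
    - {"offset": [0,0,-0.035],"rot": [0,0,0],"gripper": 0}
    - {"offset": [-0.02,0.005,0],"rot": [0,0,0],"gripper": 0}
    - {"offset": [-0.035,0.01,0],"rot": [0,0,0],"gripper": 0}
    - {"offset": [-0.04,0.011,0],"rot": [0,0,0],"gripper": 0}
    - {"offset": [-0.04,0.011,0],"rot": [0,0,0],"gripper": 0}
    - {"offset": [-0.04,0.011,0],"rot": [0,0,0],"gripper": 0}
    - {"offset": [-0.04,0.012,0],"rot": [0,0,0],"gripper": 0}

```text
time: 22.48
position: [0.5226, -0.1331, 0.2315]
tool_rot: [-2.405, -2.019, 0.0]
ft_force: [0.2, -0.4, -3.0]
grip_width: 0.66
```

Request:
carry_out:
  rows:
    - {"offset": [-0.04,0.012,0],"rot": [0,0,0],"gripper": 0}
    - {"offset": [-0.035,0.01,0],"rot": [0,0,0],"gripper": 0}
    - {"offset": [-0.02,0.005,0],"rot": [0,0,0],"gripper": 0}
    - {"offset": [-0.007,0.002,0],"rot": [0,0,0],"gripper": 0}
    - {"offset": [0,0,0],"rot": [0,0,0],"gripper": 0}
    - {"offset": [0,0,0],"rot": [0,0,0],"gripper": 0}
    - {"offset": [0,0,0],"rot": [0,0,0],"gripper": 0}

```text
time: 23.35
position: [0.5343, -0.2363, 0.232]
tool_rot: [-2.404, -2.021, -0.001]
ft_force: [0.1, 0.2, -2.6]
grip_width: 0.664
```

```bash
python3 - <<'E'
from h import *
go(.5337,-.238,.0885,-10)
E
```

```text
p [ 534.3 -236.3  232. ] tool y ang -9.9 | rot [-0.  -0.   0.1] | offset cur axes mm [ -1.9  -0.3 143.5] final axes [ -1.7  -0.3 143.5]
```

Request:
carry_out:
  rows:
    - {"offset": [-0.002,0,0.02],"rot": [0,0,0],"gripper": 0}
    - {"offset": [0,0,0.035],"rot": [0,0,0],"gripper": 0}
    - {"offset": [0,0,0.04],"rot": [0,0,0],"gripper": 0}
    - {"offset": [0,0,0.025],"rot": [0,0,0],"gripper": 0}
    - {"offset": [0,0,0.015],"rot": [0,0,0],"gripper": 0}
    - {"offset": [0,0,0.003],"rot": [0,0,0],"gripper": 0}
    - {"offset": [0,0,0],"rot": [0,0,0],"gripper": 0}
    - {"offset": [0,0,0],"rot": [0,0,0],"gripper": 0}

```text
time: 24.35
position: [0.5344, -0.24, 0.0951]
tool_rot: [2.405, 2.018, 0.002]
ft_force: [0.7, -0.5, -3.1]
grip_width: 0.661
```

Request:
carry_out:
  rows:
    - {"offset": [0,0,0.003],"rot": [0,0,0],"gripper": 0}
    - {"offset": [0,0,0.002],"rot": [0,0,0],"gripper": 0}
    - {"offset": [0,0,0.001],"rot": [0,0,0],"gripper": 0}
    - {"offset": [0,0,0],"rot": [0,0,0],"gripper": 0}
    - {"offset": [0,0,0],"rot": [0,0,0],"gripper": 0}

```text
time: 24.98
position: [0.5337, -0.2396, 0.0881]
tool_rot: [-2.407, -2.019, -0.0]
ft_force: [-0.7, 0.6, -1.2]
grip_width: 0.658
```

Request:
carry_out:
  rows:
    - {"offset": [0,0,0.0008],"rot": [0,0,0],"gripper": 0}
    - {"offset": [0,0,0],"rot": [0,0,0],"gripper": 0}
    - {"offset": [0,0,0],"rot": [0,0,0],"gripper": 1}
    - {"offset": [0,0,0],"rot": [0,0,0],"gripper": 1}
    - {"offset": [0,0,0],"rot": [0,0,0],"gripper": 1}
    - {"offset": [0,0,0],"rot": [0,0,0],"gripper": 1}
    - {"offset": [0,0,-0.03],"rot": [0,0,0],"gripper": 1}
    - {"offset": [0,0,-0.05],"rot": [0,0,0],"gripper": 1}
    - {"offset": [0,0,-0.05],"rot": [0,0,0],"gripper": 1}
    - {"offset": [0,0,-0.03],"rot": [0,0,0],"gripper": 1}

```text
time: 26.22
position: [0.5343, -0.2402, 0.25]
tool_rot: [2.405, 2.017, 0.003]
ft_force: [0.3, 0.1, -0.0]
grip_width: 1.001
```

Request:
carry_out:
  rows:
    - {"offset": [0.03,-0.007,0],"rot": [0,0,0],"gripper": 1}
    - {"offset": [0.04,-0.01,0],"rot": [0,0,0],"gripper": 1}
    - {"offset": [0.04,-0.01,0],"rot": [0,0,0],"gripper": 1}
    - {"offset": [0.02,-0.005,0],"rot": [0,0,0],"gripper": 1}
    - {"offset": [0,0,0],"rot": [0,0,0],"gripper": 1}
    - {"offset": [0,0,0],"rot": [0,0,0],"gripper": 1}
    - {"offset": [0,0,0],"rot": [0,0,0],"gripper": 1}

```text
time: 27.1
position: [0.5246, -0.1077, 0.2473]
tool_rot: [2.409, 2.016, -0.0]
ft_force: [0.2, -0.7, 0.8]
grip_width: 1.001
```

```bash
python3 - <<'E'
from h import *
import pickle
go(.521,-.0113,.03,81); cap('side','s11.png'); d=cap('wrist','w11.png'); pickle.dump(d,open('w11.pkl','wb'))
E
```

```text
p [ 524.6 -107.7  247.3] tool y ang -10.1 | rot [ -0.    0.  -91.1] | offset cur axes mm [ 94.4 -20.6 217.3] final axes [ 18.6  94.7 217.3]
```

View pics/s11.png

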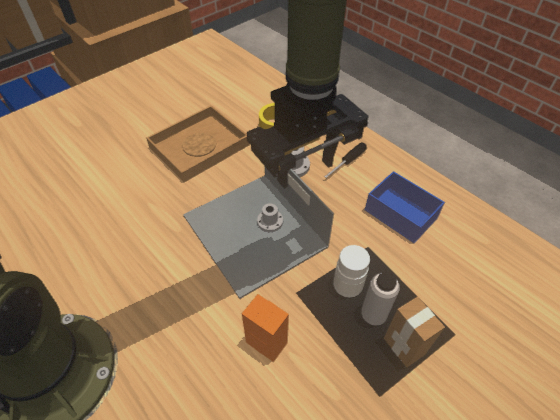

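View pics/w11.png

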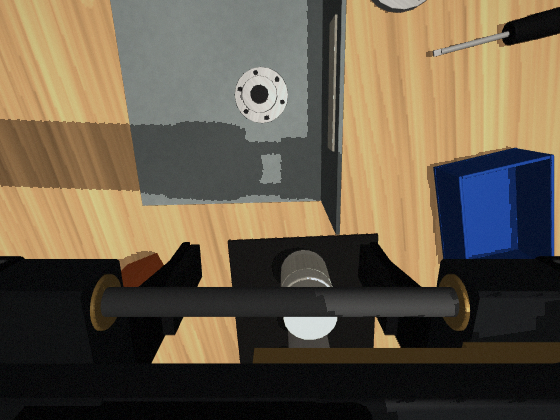

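```bash
python3 - <<'E'
from h import *
import pickle
d=pickle.load(open('w11.pkl','rb')); print(onz(d,259.5,94.5,.054)*1000,onz(d,261,94.5,.018)*1000)
E
```

```text
[521.31190426 -12.70334968  54.        ] [521.12704724 -11.40693545  18.        ]
```

Request:
carry_out:
  rows:
    - {"offset": [0,0,0],"rot": [0,0,-10.1],"gripper": 1}
    - {"offset": [0,0,0],"rot": [0,0,-10.1],"gripper": 1}
    - {"offset": [0,0,0],"rot": [0,0,-10.1],"gripper": 1}
    - {"offset": [0,0,0],"rot": [0,0,-10.1],"gripper": 1}
    - {"offset": [0,0,0],"rot": [0,0,-10.1],"gripper": 1}
    - {"offset": [0,0,0],"rot": [0,0,-10.1],"gripper": 1}
    - {"offset": [0,0,0],"rot": [0,0,-10.1],"gripper": 1}
    - {"offset": [0,0,0],"rot": [0,0,-10.1],"gripper": 1}
    - {"offset": [0,0,0],"rot": [0,0,-10.1],"gripper": 1}

```text
time: 28.32
position: [0.5246, -0.1067, 0.2472]
tool_rot: [-0.242, -3.132, 0.0]
ft_force: [0.9, -0.1, -0.8]
grip_width: 0.999
```

Request:
carry_out:
  rows:
    - {"offset": [0,0.02,0],"rot": [0,0,0],"gripper": 1}
    - {"offset": [0.009,0.03,0],"rot": [0,0,0],"gripper": 1}
    - {"offset": [0.01,0.03,0],"rot": [0,0,0],"gripper": 1}
    - {"offset": [0,0.014,0],"rot": [0,0,0],"gripper": 1}
    - {"offset": [0,0,0.02],"rot": [0,0,0],"gripper": 1}
    - {"offset": [0,0,0.02],"rot": [0,0,0],"gripper": 1}
    - {"offset": [0,0,0],"rot": [0,0,0],"gripper": 1}
    - {"offset": [0,0,0],"rot": [0,0,0],"gripper": 1}
    - {"offset": [0,0,0],"rot": [0,0,0],"gripper": 1}

```text
time: 29.45
position: [0.5215, -0.0105, 0.2082]
tool_rot: [0.25, 3.13, 0.001]
ft_force: [0.2, 0.5, 0.1]
grip_width: 0.997
```

```bash
python3 - <<'E'
from h import *
import pickle
go(.521,-.0113,.03,81); d=cap('wrist','w12.png'); pickle.dump(d,open('w12.pkl','wb')); print(proj(d,[.521,-.0113,.054]))
E
```

```text
p [521.5 -10.5 208.2] tool y ang 80.9 | rot [ 0.   0.1 -0.1] | offset cur axes mm [  0.7  -1.  178.2] final axes [  0.4  -0.9 178.2]
(np.float64(278.51467033557395), np.float64(191.74185421104372))
```

View pics/w12.png

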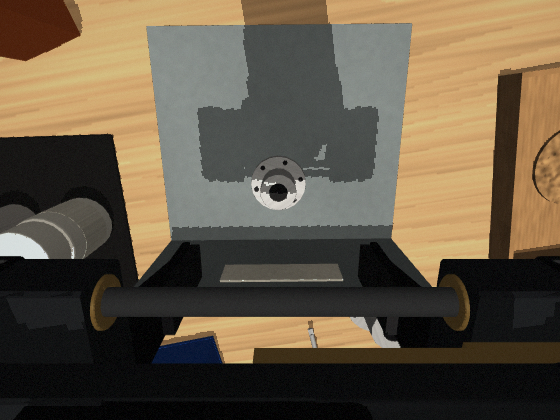

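Request:
carry_out:
  rows:
    - {"offset": [0.001,-0.001,0.025],"rot": [0,0,0],"gripper": 1}
    - {"offset": [0,0,0.03],"rot": [0,0,0],"gripper": 1}
    - {"offset": [0,0,0.03],"rot": [0,0,0],"gripper": 1}
    - {"offset": [0,0,0.03],"rot": [0,0,0],"gripper": 1}
    - {"offset": [0,0,0.025],"rot": [0,0,0],"gripper": 1}
    - {"offset": [0,0,0.015],"rot": [0,0,0],"gripper": 1}
    - {"offset": [0,0,0.008],"rot": [0,0,0],"gripper": 1}
    - {"offset": [0,0,0],"rot": [0,0,0],"gripper": 1}
    - {"offset": [0,0,0],"rot": [0,0,0],"gripper": 1}
    - {"offset": [0,0,0],"rot": [0,0,0],"gripper": 1}

```text
time: 30.75
position: [0.5203, -0.0109, 0.045]
tool_rot: [0.249, 3.13, 0.001]
ft_force: [0.8, -0.4, -0.0]
grip_width: 0.998
```

```bash
python3 - <<'E'
from h import *
go(.521,-.0113,.03,81); d=cap('wrist','w13.png')
E
```

```text
p [520.3 -10.9  45. ] tool y ang 80.9 | rot [ 0.   0.1 -0.1] | offset cur axes mm [-0.7 -0.3 15. ] final axes [-0.7 -0.3 15. ]
```

View pics/w13.png

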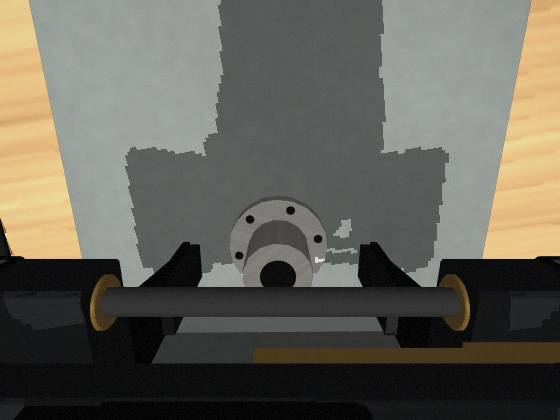

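Request:
carry_out:
  rows:
    - {"offset": [0,0,0.008],"rot": [0,0,0],"gripper": 1}
    - {"offset": [0,0,0.006],"rot": [0,0,0],"gripper": 1}
    - {"offset": [0,0,0],"rot": [0,0,0],"gripper": 1}
    - {"offset": [0,0,0],"rot": [0,0,0],"gripper": 0}
    - {"offset": [0,0,0],"rot": [0,0,0],"gripper": 0}
    - {"offset": [0,0,0],"rot": [0,0,0],"gripper": 0}
    - {"offset": [0,0,0],"rot": [0,0,0],"gripper": 0}
    - {"offset": [0,0,0],"rot": [0,0,0],"gripper": 0}
    - {"offset": [0,0,0],"rot": [0,0,0],"gripper": 0}
    - {"offset": [0,0,0],"rot": [0,0,0],"gripper": 0}
  grip_force: 40

```text
time: 32.05
position: [0.5197, -0.0111, 0.0303]
tool_rot: [0.249, 3.132, -0.0]
ft_force: [-0.7, -0.9, 0.7]
grip_width: 0.401
```

```bash
python3 - <<'E'
from h import *
go(.5525,.314,.03,81)
E
```

```text
p [519.7 -11.1  30.3] tool y ang 80.9 | rot [-0.   0.  -0.1] | offset cur axes mm [1.900e+01 3.262e+02 3.000e-01] final axes [1.840e+01 3.263e+02 3.000e-01]
```

Request:
carry_out:
  rows:
    - {"offset": [0,0,-0.02],"rot": [0,0,0],"gripper": 0}
    - {"offset": [0,0,-0.035],"rot": [0,0,0],"gripper": 0}
    - {"offset": [0,0,-0.045],"rot": [0,0,0],"gripper": 0}
    - {"offset": [0,0,-0.035],"rot": [0,0,0],"gripper": 0}
    - {"offset": [0.001,0.02,0],"rot": [0,0,0],"gripper": 0}
    - {"offset": [0.002,0.035,0],"rot": [0,0,0],"gripper": 0}
    - {"offset": [0.003,0.04,0],"rot": [0,0,0],"gripper": 0}
    - {"offset": [0.003,0.04,0],"rot": [0,0,0],"gripper": 0}
    - {"offset": [0.003,0.04,0],"rot": [0,0,0],"gripper": 0}
    - {"offset": [0.002,0.03,0],"rot": [0,0,0],"gripper": 0}

```text
time: 33.3
position: [0.536, 0.1972, 0.1622]
tool_rot: [-0.244, -3.128, 0.002]
ft_force: [0.8, -0.7, -4.5]
grip_width: 0.398
```

Request:
carry_out:
  rows:
    - {"offset": [0.001,0.015,0],"rot": [0,0,0],"gripper": 0}
    - {"offset": [0,0,0],"rot": [0,0,0],"gripper": 0}
    - {"offset": [0,0,0],"rot": [0,0,0],"gripper": 0}

```text
time: 33.67
position: [0.5396, 0.2067, 0.1647]
tool_rot: [-0.252, -3.131, 0.002]
ft_force: [-0.1, 0.1, -3.6]
grip_width: 0.406
```

```bash
python3 - <<'E'
from h import *
import pickle
go(.5525,.314,.0315,81);d=cap('wrist','w14.png');pickle.dump(d,open('w14.pkl','wb'))
E
```

```text
p [539.6 206.7 164.7] tool y ang 80.8 | rot [-0.1 -0.  -0.2] | offset cur axes mm [  4.3 108.2 133. ] final axes [  4.  108.  133.2]
```

View pics/w14.png

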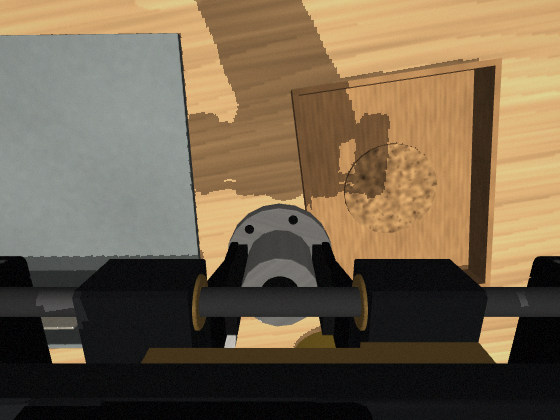

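```bash
python3 - <<'E'
from h import *
import pickle
d=pickle.load(open('w14.pkl','rb'))
for p in [(391,188),(345,188),(437,188),(391,143),(391,233)]: print(onz(d,*p,.009)*1000)
for p in [(292,91),(500,60)]: print('rim',onz(d,*p,.035)*1000)
E
```

```text
[552.86785978 315.51534843   9.        ]
[545.6694574  270.81436853   9.        ]
[560.06204069 360.19011368   9.        ]
[509.00995201 318.16334051   9.        ]
[600.52826967 312.63777413   9.        ]
rim [449.25083331 231.58285933  35.        ]
rim [452.69527169 400.67968429  35.        ]
```

Request:
carry_out:
  rows:
    - {"offset": [0.001,0.02,0],"rot": [0,0,0],"gripper": 0}
    - {"offset": [0.001,0.035,0],"rot": [0,0,0],"gripper": 0}
    - {"offset": [0.001,0.035,0],"rot": [0,0,0],"gripper": 0}
    - {"offset": [0.001,0.019,0],"rot": [0,0,0],"gripper": 0}
    - {"offset": [0,0,0],"rot": [0,0,0],"gripper": 0}
    - {"offset": [0,0,0],"rot": [0,0,0],"gripper": 0}
    - {"offset": [0,0,0.03],"rot": [0,0,0],"gripper": 0}
    - {"offset": [0,0,0.03],"rot": [0,0,0],"gripper": 0}
    - {"offset": [0,0,0],"rot": [0,0,0],"gripper": 0}
    - {"offset": [0,0,0],"rot": [0,0,0],"gripper": 0}

```text
time: 34.98
position: [0.554, 0.3161, 0.1067]
tool_rot: [0.251, 3.13, 0.001]
ft_force: [0.9, 0.0, -3.1]
grip_width: 0.407
```

```bash
python3 - <<'E'
from h import *
go(.553,.3148,.0315,81)
E
```

```text
p [554.  316.1 106.7] tool y ang 80.8 | rot [ 0.1  0.1 -0.2] | offset cur axes mm [ 0.9 -1.5 75.2] final axes [ 0.7 -1.5 75.2]
```

Request:
carry_out:
  rows:
    - {"offset": [0.0005,-0.001,0.02],"rot": [0,0,0],"gripper": 0}
    - {"offset": [0,0,0.025],"rot": [0,0,0],"gripper": 0}
    - {"offset": [0,0,0.015],"rot": [0,0,0],"gripper": 0}
    - {"offset": [0,0,0.008],"rot": [0,0,0],"gripper": 0}
    - {"offset": [0,0,0.002],"rot": [0,0,0],"gripper": 0}
    - {"offset": [0,0,0],"rot": [0,0,0],"gripper": 0}
    - {"offset": [0,0,0],"rot": [0,0,0],"gripper": 0}

```text
time: 35.85
position: [0.5529, 0.3163, 0.0361]
tool_rot: [0.249, 3.13, 0.002]
ft_force: [-0.1, 0.2, -3.5]
grip_width: 0.403
```

Request:
carry_out:
  rows:
    - {"offset": [0,-0.001,0.002],"rot": [0,0,0],"gripper": 0}
    - {"offset": [0,0,0.0015],"rot": [0,0,0],"gripper": 0}
    - {"offset": [0,0,0.001],"rot": [0,0,0],"gripper": 0}
    - {"offset": [0,0,0],"rot": [0,0,0],"gripper": 0}
    - {"offset": [0,0,0],"rot": [0,0,0],"gripper": 0}

```text
time: 36.48
position: [0.5521, 0.3149, 0.0313]
tool_rot: [-0.249, -3.131, -0.0]
ft_force: [-2.1, -0.5, 3.5]
grip_width: 0.403
```

Contact. Release and raise.

Request:
carry_out:
  rows:
    - {"offset": [0,0,0],"rot": [0,0,0],"gripper": 1}
    - {"offset": [0,0,0],"rot": [0,0,0],"gripper": 1}
    - {"offset": [0,0,0],"rot": [0,0,0],"gripper": 1}
    - {"offset": [0,0,0],"rot": [0,0,0],"gripper": 1}
    - {"offset": [0,0,-0.02],"rot": [0,0,0],"gripper": 1}
    - {"offset": [0,0,-0.05],"rot": [0,0,0],"gripper": 1}
    - {"offset": [0,0,-0.06],"rot": [0,0,0],"gripper": 1}
    - {"offset": [0,0,-0.06],"rot": [0,0,0],"gripper": 1}
    - {"offset": [0,0,-0.03],"rot": [0,0,0],"gripper": 1}
    - {"offset": [0,0,0],"rot": [0,0,0],"gripper": 1}
  grip_force: 25

```text
time: 37.72
position: [0.5539, 0.3155, 0.2559]
tool_rot: [0.249, 3.126, 0.008]
ft_force: [1.3, 0.6, -0.5]
grip_width: 1.001
```

```bash
python3 - <<'E'
from h import *
import pickle
d=cap('wrist','w15.png');pickle.dump(d,open('w15.pkl','wb'));cap('scene','c15.png'); go(.5340,-.2398,.0885,-10)
print(ctrl.get_state()['joint_positions'].round(2))
E
```

```text
p [552.1 314.8 251.4] tool y ang 80.9 | rot [ 0.1 -0.  90.9] | offset cur axes mm [ -69.8 -550.6  162.5] final axes [-549.3   78.5  162.9]
[-0.96  0.3   0.5   1.48 -0.14  1.4   0.96]
```

View pics/w15.png

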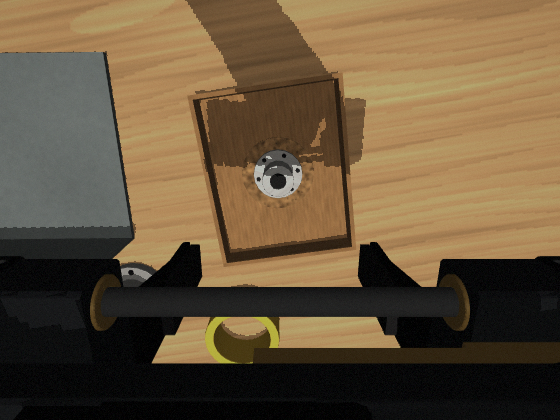

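View pics/c15.png

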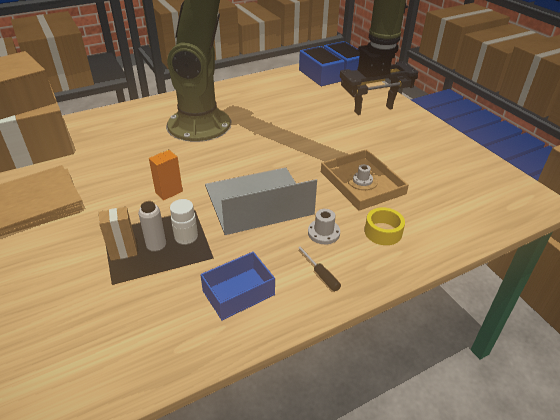

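```bash
python3 - <<'E'
from h import *
plan(.534,-.2398,.245,-10,14)
E
```

```text
[-0.005, -0.0393, 0.0005] rz 6.49
[-0.0094, -0.0385, 0.0005] rz 6.49
[-0.0137, -0.0372, 0.0005] rz 6.49
[-0.0178, -0.0354, 0.0005] rz 6.49
[-0.0217, -0.0332, 0.0005] rz 6.49
[-0.0253, -0.0305, 0.0005] rz 6.49
[-0.0286, -0.0274, 0.0005] rz 6.49
[-0.0315, -0.024, 0.0005] rz 6.49
[-0.034, -0.0203, 0.0005] rz 6.49
[-0.0361, -0.0163, 0.0005] rz 6.49
[-0.0377, -0.0121, 0.0005] rz 6.49
[-0.0389, -0.0078, 0.0005] rz 6.49
[-0.0395, -0.0034, 0.0005] rz 6.49
[-0.0396, 0.0011, 0.0005] rz 6.49
```

Request:
carry_out:
  rows:
    - {"offset": [-0.005,-0.039,0],"rot": [0,0,6.5],"gripper": 1}
    - {"offset": [-0.009,-0.038,0],"rot": [0,0,6.5],"gripper": 1}
    - {"offset": [-0.014,-0.037,0],"rot": [0,0,6.5],"gripper": 1}
    - {"offset": [-0.018,-0.035,0],"rot": [0,0,6.5],"gripper": 1}
    - {"offset": [-0.022,-0.033,0],"rot": [0,0,6.5],"gripper": 1}
    - {"offset": [-0.025,-0.03,0],"rot": [0,0,6.5],"gripper": 1}
    - {"offset": [-0.029,-0.027,0],"rot": [0,0,6.5],"gripper": 1}
    - {"offset": [-0.031,-0.024,0],"rot": [0,0,6.5],"gripper": 1}
    - {"offset": [-0.034,-0.02,0],"rot": [0,0,6.5],"gripper": 1}
    - {"offset": [-0.036,-0.016,0],"rot": [0,0,6.5],"gripper": 1}

```text
time: 39.08
position: [0.5396, -0.0796, 0.2494]
tool_rot: [-1.896, -2.502, 0.002]
ft_force: [0.2, 0.1, -0.5]
grip_width: 0.998
```

Request:
carry_out:
  rows:
    - {"offset": [-0.038,-0.012,0],"rot": [0,0,6.5],"gripper": 1}
    - {"offset": [-0.039,-0.008,0],"rot": [0,0,6.5],"gripper": 1}
    - {"offset": [-0.04,-0.003,0],"rot": [0,0,6.5],"gripper": 1}
    - {"offset": [-0.04,0.001,0],"rot": [0,0,6.5],"gripper": 1}
    - {"offset": [0,0,0],"rot": [0,0,0],"gripper": 1}
    - {"offset": [0,0,0],"rot": [0,0,0],"gripper": 1}
    - {"offset": [0,0,0],"rot": [0,0,0],"gripper": 1}

```text
time: 39.95
position: [0.5359, -0.2364, 0.2502]
tool_rot: [-2.404, -2.02, -0.0]
ft_force: [0.2, -0.6, -0.4]
grip_width: 0.999
```

```bash
python3 - <<'E'
from h import *
go(.534,-.2398,.0885,-10)
E
```

```text
p [ 535.9 -236.4  250.2] tool y ang -9.9 | rot [-0.1 -0.1  0.1] | offset cur axes mm [ -3.8  -1.2 161.7] final axes [ -3.7  -1.3 161.7]
```

Request:
carry_out:
  rows:
    - {"offset": [-0.004,-0.001,0.025],"rot": [0,0,0],"gripper": 1}
    - {"offset": [0,0,0.03],"rot": [0,0,0],"gripper": 1}
    - {"offset": [0,0,0.035],"rot": [0,0,0],"gripper": 1}
    - {"offset": [0,0,0.035],"rot": [0,0,0],"gripper": 1}
    - {"offset": [0,0,0.025],"rot": [0,0,0],"gripper": 1}
    - {"offset": [0,0,0.012],"rot": [0,0,0],"gripper": 1}
    - {"offset": [0,0,0],"rot": [0,0,0],"gripper": 1}
    - {"offset": [0,0,0],"rot": [0,0,0],"gripper": 1}
    - {"offset": [0,0,0],"rot": [0,0,0],"gripper": 1}

```text
time: 41.08
position: [0.5347, -0.2422, 0.0899]
tool_rot: [2.407, 2.017, 0.002]
ft_force: [-0.6, -0.1, 0.2]
grip_width: 1.001
```

Request:
carry_out:
  rows:
    - {"offset": [0,0,0],"rot": [0,0,0],"gripper": 0}
    - {"offset": [0,0,0],"rot": [0,0,0],"gripper": 0}
    - {"offset": [0,0,0],"rot": [0,0,0],"gripper": 0}
    - {"offset": [0,0,0],"rot": [0,0,0],"gripper": 0}
    - {"offset": [0,0,0],"rot": [0,0,0],"gripper": 0}
    - {"offset": [0,0,0],"rot": [0,0,0],"gripper": 0}

```text
time: 41.82
position: [0.5338, -0.242, 0.0888]
tool_rot: [-2.408, -2.017, 0.0]
ft_force: [-1.5, 0.6, 0.2]
grip_width: 0.659
```

```bash
python3 - <<'E'
from h import *
go(.5017,.0900,.0925,-10)
E
```

```text
p [ 533.8 -242.    88.8] tool y ang -10.1 | rot [-0.  -0.  -0.1] | offset cur axes mm [321.2 -89.8  -3.7] final axes [321.4 -89.3  -3.7]
```

Request:
carry_out:
  rows:
    - {"offset": [0,0,-0.02],"rot": [0,0,0],"gripper": 0}
    - {"offset": [0,0,-0.04],"rot": [0,0,0],"gripper": 0}
    - {"offset": [0,0,-0.045],"rot": [0,0,0],"gripper": 0}
    - {"offset": [0,0,-0.035],"rot": [0,0,0],"gripper": 0}
    - {"offset": [0.02,-0.006,0],"rot": [0,0,0],"gripper": 0}
    - {"offset": [0.035,-0.01,0],"rot": [0,0,0],"gripper": 0}
    - {"offset": [0.04,-0.011,0],"rot": [0,0,0],"gripper": 0}
    - {"offset": [0.04,-0.011,0],"rot": [0,0,0],"gripper": 0}
    - {"offset": [0.04,-0.011,0],"rot": [0,0,0],"gripper": 0}
    - {"offset": [0.04,-0.012,0],"rot": [0,0,0],"gripper": 0}

```text
time: 43.08
position: [0.5113, -0.0188, 0.2297]
tool_rot: [2.409, 2.016, 0.002]
ft_force: [0.1, 0.3, -3.1]
grip_width: 0.661
```

Request:
carry_out:
  rows:
    - {"offset": [0.04,-0.011,0],"rot": [0,0,0],"gripper": 0}
    - {"offset": [0.035,-0.01,0],"rot": [0,0,0],"gripper": 0}
    - {"offset": [0.02,-0.005,0],"rot": [0,0,0],"gripper": 0}
    - {"offset": [0.009,-0.003,0],"rot": [0,0,0],"gripper": 0}
    - {"offset": [0,0,0],"rot": [0,0,0],"gripper": 0}
    - {"offset": [0,0,0],"rot": [0,0,0],"gripper": 0}
    - {"offset": [0,0,0],"rot": [0,0,0],"gripper": 0}

```text
time: 43.95
position: [0.5015, 0.0866, 0.2289]
tool_rot: [2.41, 2.015, 0.0]
ft_force: [0.4, -0.3, -2.5]
grip_width: 0.662
```

```bash
python3 - <<'E'
from h import *
go(.5012,.0880,.0928,-10)
E
```

```text
p [501.5  86.6 228.9] tool y ang -10.2 | rot [ 0.   0.  -0.2] | offset cur axes mm [  1.3  -0.5 136.1] final axes [  1.3  -0.5 136.1]
```

Request:
carry_out:
  rows:
    - {"offset": [0.001,0,0.02],"rot": [0,0,0],"gripper": 0}
    - {"offset": [0,0,0.035],"rot": [0,0,0],"gripper": 0}
    - {"offset": [0,0,0.035],"rot": [0,0,0],"gripper": 0}
    - {"offset": [0,0,0.025],"rot": [0,0,0],"gripper": 0}
    - {"offset": [0,0,0.013],"rot": [0,0,0],"gripper": 0}
    - {"offset": [0,0,0.003],"rot": [0,0,0],"gripper": 0}
    - {"offset": [0,0,0],"rot": [0,0,0],"gripper": 0}
    - {"offset": [0,0,0],"rot": [0,0,0],"gripper": 0}

```text
time: 44.95
position: [0.5023, 0.089, 0.0988]
tool_rot: [2.408, 2.017, 0.003]
ft_force: [0.5, -0.3, -2.9]
grip_width: 0.658
```

```bash
python3 - <<'E'
from h import *
go(.5012,.0880,.0925,-10)
E
```

```text
p [502.3  89.   98.8] tool y ang -10.1 | rot [ 0.1 -0.1 -0.1] | offset cur axes mm [-1.2 -0.9  6.3] final axes [-1.2 -0.9  6.3]
```

Request:
carry_out:
  rows:
    - {"offset": [-0.001,-0.001,0.003],"rot": [0,0,0],"gripper": 0}
    - {"offset": [0,0,0.002],"rot": [0,0,0],"gripper": 0}
    - {"offset": [0,0,0.001],"rot": [0,0,0],"gripper": 0}
    - {"offset": [0,0,0],"rot": [0,0,0],"gripper": 0}
    - {"offset": [0,0,0],"rot": [0,0,0],"gripper": 0}

```text
time: 45.58
position: [0.5003, 0.0881, 0.0927]
tool_rot: [-2.408, -2.017, -0.0]
ft_force: [-2.9, 0.4, 6.0]
grip_width: 0.661
```

Request:
carry_out:
  rows:
    - {"offset": [0,0,0],"rot": [0,0,0],"gripper": 1}
    - {"offset": [0,0,0],"rot": [0,0,0],"gripper": 1}
    - {"offset": [0,0,0],"rot": [0,0,0],"gripper": 1}
    - {"offset": [0,0,0],"rot": [0,0,0],"gripper": 1}
    - {"offset": [0,0,-0.03],"rot": [0,0,0],"gripper": 1}
    - {"offset": [0,0,-0.05],"rot": [0,0,0],"gripper": 1}
    - {"offset": [0,0,-0.05],"rot": [0,0,0],"gripper": 1}
    - {"offset": [0,0,-0.03],"rot": [0,0,0],"gripper": 1}
    - {"offset": [0,0,0],"rot": [0,0,0],"gripper": 1}
    - {"offset": [0,0,0],"rot": [0,0,0],"gripper": 1}

```text
time: 46.82
position: [0.4998, 0.0879, 0.2508]
tool_rot: [-2.408, -2.017, 0.002]
ft_force: [0.4, -1.2, -0.4]
grip_width: 1.001
```

```bash
python3 - <<'E'
from h import *
go(.5234,-.3197,.088,-10); cap('side','s16.png')
E
```

```text
p [499.8  87.9 250.8] tool y ang -10.1 | rot [-0.1  0.  -0.1] | offset cur axes mm [-397.1   94.9  162.9] final axes [-397.3   94.1  162.8]
```

View pics/s16.png

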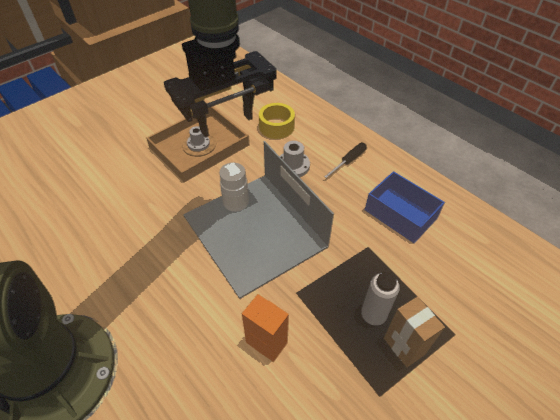

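Request:
carry_out:
  rows:
    - {"offset": [-0.03,0.007,0],"rot": [0,0,0],"gripper": 1}
    - {"offset": [-0.05,0.012,0],"rot": [0,0,0],"gripper": 1}
    - {"offset": [-0.06,0.014,0],"rot": [0,0,0],"gripper": 1}
    - {"offset": [-0.06,0.014,0],"rot": [0,0,0],"gripper": 1}
    - {"offset": [-0.06,0.015,0],"rot": [0,0,0],"gripper": 1}
    - {"offset": [-0.06,0.014,0],"rot": [0,0,0],"gripper": 1}
    - {"offset": [-0.05,0.012,0],"rot": [0,0,0],"gripper": 1}
    - {"offset": [-0.027,0.007,0],"rot": [0,0,0],"gripper": 1}
    - {"offset": [0,0,0],"rot": [0,0,0],"gripper": 1}
    - {"offset": [0,0,0],"rot": [0,0,0],"gripper": 1}

```text
time: 48.12
position: [0.524, -0.3184, 0.2506]
tool_rot: [-2.406, -2.016, 0.001]
ft_force: [0.1, 0.2, 0.0]
grip_width: 1.0
```

Request:
carry_out:
  rows:
    - {"offset": [0,0,0],"rot": [0,0,0],"gripper": 1}
    - {"offset": [0,0,0],"rot": [0,0,0],"gripper": 1}

```text
time: 48.38
position: [0.5247, -0.3182, 0.2518]
tool_rot: [-2.406, -2.02, -0.001]
ft_force: [-0.2, -0.2, -0.9]
grip_width: 0.997
```

```bash
python3 - <<'E'
from h import *
go(.5234,-.3197,.0865,-10)
E
```

```text
p [ 524.7 -318.2  251.8] tool y ang -10.0 | rot [ 0.  -0.1  0. ] | offset cur axes mm [ -1.9  -1.1 165.3] final axes [ -1.7  -1.  165.3]
```

Request:
carry_out:
  rows:
    - {"offset": [-0.001,-0.001,0.025],"rot": [0,0,0],"gripper": 1}
    - {"offset": [0,0,0.03],"rot": [0,0,0],"gripper": 1}
    - {"offset": [0,0,0.035],"rot": [0,0,0],"gripper": 1}
    - {"offset": [0,0,0.035],"rot": [0,0,0],"gripper": 1}
    - {"offset": [0,0,0.025],"rot": [0,0,0],"gripper": 1}
    - {"offset": [0,0,0.014],"rot": [0,0,0],"gripper": 1}
    - {"offset": [0,0,0],"rot": [0,0,0],"gripper": 1}
    - {"offset": [0,0,0],"rot": [0,0,0],"gripper": 1}
    - {"offset": [0,0,0],"rot": [0,0,0],"gripper": 1}

```text
time: 49.5
position: [0.5237, -0.3207, 0.0889]
tool_rot: [2.407, 2.016, 0.002]
ft_force: [0.1, 0.0, -0.4]
grip_width: 1.0
```

Request:
carry_out:
  rows:
    - {"offset": [0,0,0],"rot": [0,0,0],"gripper": 0}
    - {"offset": [0,0,0],"rot": [0,0,0],"gripper": 0}
    - {"offset": [0,0,0],"rot": [0,0,0],"gripper": 0}
    - {"offset": [0,0,0],"rot": [0,0,0],"gripper": 0}
    - {"offset": [0,0,0],"rot": [0,0,0],"gripper": 0}
    - {"offset": [0,0,0],"rot": [0,0,0],"gripper": 0}

```text
time: 50.25
position: [0.5232, -0.3203, 0.0878]
tool_rot: [2.408, 2.017, 0.0]
ft_force: [1.5, -0.3, 0.3]
grip_width: 0.589
```

```bash
python3 - <<'E'
from h import *
go(.4722,-.0972,.0895,-10)
E
```

```text
p [ 523.2 -320.3   87.8] tool y ang -10.1 | rot [ 0.  -0.  -0.1] | offset cur axes mm [210.7 -89.3  -1.8] final axes [210.9 -89.   -1.7]
```

Request:
carry_out:
  rows:
    - {"offset": [0,0,-0.02],"rot": [0,0,0],"gripper": 0}
    - {"offset": [0,0,-0.035],"rot": [0,0,0],"gripper": 0}
    - {"offset": [0,0,-0.025],"rot": [0,0,0],"gripper": 0}
    - {"offset": [0.02,-0.008,0],"rot": [0,0,0],"gripper": 0}
    - {"offset": [0.035,-0.015,0],"rot": [0,0,0],"gripper": 0}
    - {"offset": [0.04,-0.017,0],"rot": [0,0,0],"gripper": 0}
    - {"offset": [0.04,-0.017,0],"rot": [0,0,0],"gripper": 0}
    - {"offset": [0.035,-0.015,0],"rot": [0,0,0],"gripper": 0}
    - {"offset": [0.025,-0.01,0],"rot": [0,0,0],"gripper": 0}
    - {"offset": [0.015,-0.007,0],"rot": [0,0,0],"gripper": 0}

```text
time: 51.5
position: [0.4718, -0.0966, 0.1684]
tool_rot: [-2.406, -2.018, -0.003]
ft_force: [0.7, 0.9, -2.5]
grip_width: 0.589
```

Request:
carry_out:
  rows:
    - {"offset": [0,0,0],"rot": [0,0,0],"gripper": 0}
    - {"offset": [0,0,0],"rot": [0,0,0],"gripper": 0}
    - {"offset": [0,0,0.02],"rot": [0,0,0],"gripper": 0}
    - {"offset": [0,0,0.025],"rot": [0,0,0],"gripper": 0}
    - {"offset": [0,0,0.017],"rot": [0,0,0],"gripper": 0}
    - {"offset": [0,0,0.007],"rot": [0,0,0],"gripper": 0}
    - {"offset": [0,0,0],"rot": [0,0,0],"gripper": 0}
    - {"offset": [0,0,0],"rot": [0,0,0],"gripper": 0}
    - {"offset": [0,0,0],"rot": [0,0,0],"gripper": 0}

```text
time: 52.62
position: [0.4728, -0.098, 0.0994]
tool_rot: [2.408, 2.017, 0.002]
ft_force: [0.1, -0.6, -3.6]
grip_width: 0.591
```

```bash
python3 - <<'E'
from h import *
go(.4724,-.0974,.0918,-10)
E
```

```text
p [472.8 -98.   99.4] tool y ang -10.1 | rot [ 0.1 -0.  -0.1] | offset cur axes mm [ 0.5 -0.5  7.6] final axes [ 0.5 -0.5  7.6]
```

Request:
carry_out:
  rows:
    - {"offset": [0,0,0.004],"rot": [0,0,0],"gripper": 0}
    - {"offset": [0,0,0.002],"rot": [0,0,0],"gripper": 0}
    - {"offset": [0,0,0.001],"rot": [0,0,0],"gripper": 0}
    - {"offset": [0,0,0],"rot": [0,0,0],"gripper": 0}
    - {"offset": [0,0,0],"rot": [0,0,0],"gripper": 0}

```text
time: 53.25
position: [0.4723, -0.098, 0.0918]
tool_rot: [2.408, 2.017, 0.0]
ft_force: [0.3, 0.1, -2.8]
grip_width: 0.59
```

Request:
carry_out:
  rows:
    - {"offset": [0,0,0.001],"rot": [0,0,0],"gripper": 0}
    - {"offset": [0,0,0],"rot": [0,0,0],"gripper": 0}
    - {"offset": [0,0,0],"rot": [0,0,0],"gripper": 0}

```text
time: 53.62
position: [0.4725, -0.0981, 0.0916]
tool_rot: [-2.408, -2.017, -0.0]
ft_force: [-2.2, 0.4, 6.7]
grip_width: 0.588
```

Contact. Release, rise, go to the carton.

Request:
carry_out:
  rows:
    - {"offset": [0,0,0],"rot": [0,0,0],"gripper": 1}
    - {"offset": [0,0,0],"rot": [0,0,0],"gripper": 1}
    - {"offset": [0,0,0],"rot": [0,0,0],"gripper": 1}
    - {"offset": [0,0,0],"rot": [0,0,0],"gripper": 1}
    - {"offset": [0,0,-0.03],"rot": [0,0,0],"gripper": 1}
    - {"offset": [0,0,-0.05],"rot": [0,0,0],"gripper": 1}
    - {"offset": [0,0,-0.05],"rot": [0,0,0],"gripper": 1}
    - {"offset": [0,0,-0.03],"rot": [0,0,0],"gripper": 1}
    - {"offset": [0,0,0],"rot": [0,0,0],"gripper": 1}
    - {"offset": [0,0,0],"rot": [0,0,0],"gripper": 1}

```text
time: 54.88
position: [0.4717, -0.0979, 0.2498]
tool_rot: [-2.408, -2.017, 0.001]
ft_force: [-0.1, -0.1, 0.2]
grip_width: 1.002
```

```bash
python3 - <<'E'
from h import *
go(.5125,-.4039,.087,-10)
E
```

```text
p [471.7 -97.9 249.8] tool y ang -10.1 | rot [-0.1  0.  -0.1] | offset cur axes mm [-294.1   94.   162.8] final axes [-294.3   93.3  162.8]
```

Request:
carry_out:
  rows:
    - {"offset": [-0.03,0.01,0],"rot": [0,0,0],"gripper": 1}
    - {"offset": [-0.045,0.014,0],"rot": [0,0,0],"gripper": 1}
    - {"offset": [-0.05,0.016,0],"rot": [0,0,0],"gripper": 1}
    - {"offset": [-0.05,0.016,0],"rot": [0,0,0],"gripper": 1}
    - {"offset": [-0.05,0.016,0],"rot": [0,0,0],"gripper": 1}
    - {"offset": [-0.045,0.014,0],"rot": [0,0,0],"gripper": 1}
    - {"offset": [-0.024,0.007,0],"rot": [0,0,0],"gripper": 1}
    - {"offset": [0,0,0],"rot": [0,0,0],"gripper": 1}
    - {"offset": [0,0,0],"rot": [0,0,0],"gripper": 1}
    - {"offset": [0,0,0],"rot": [0,0,0],"gripper": 1}

```text
time: 56.12
position: [0.5129, -0.402, 0.2504]
tool_rot: [-2.405, -2.019, -0.001]
ft_force: [0.5, 0.2, 0.2]
grip_width: 1.001
```

```bash
python3 - <<'E'
from h import *
go(.5125,-.4039,.087,-10)
E
```

```text
p [ 512.9 -402.   250.4] tool y ang -10.0 | rot [-0.  -0.1  0. ] | offset cur axes mm [ -2.2   0.  163.4] final axes [ -2.   -0.  163.4]
```

Request:
carry_out:
  rows:
    - {"offset": [-0.001,0,0.025],"rot": [0,0,0],"gripper": 1}
    - {"offset": [0,0,0.03],"rot": [0,0,0],"gripper": 1}
    - {"offset": [0,0,0.035],"rot": [0,0,0],"gripper": 1}
    - {"offset": [0,0,0.035],"rot": [0,0,0],"gripper": 1}
    - {"offset": [0,0,0.025],"rot": [0,0,0],"gripper": 1}
    - {"offset": [0,0,0.013],"rot": [0,0,0],"gripper": 1}
    - {"offset": [0,0,0],"rot": [0,0,0],"gripper": 1}
    - {"offset": [0,0,0],"rot": [0,0,0],"gripper": 1}
    - {"offset": [0,0,0],"rot": [0,0,0],"gripper": 1}

```text
time: 57.25
position: [0.5127, -0.4052, 0.089]
tool_rot: [2.407, 2.016, 0.001]
ft_force: [-0.3, 0.3, -0.2]
grip_width: 0.998
```

Request:
carry_out:
  rows:
    - {"offset": [0,0,0],"rot": [0,0,0],"gripper": 0}
    - {"offset": [0,0,0],"rot": [0,0,0],"gripper": 0}
    - {"offset": [0,0,0],"rot": [0,0,0],"gripper": 0}
    - {"offset": [0,0,0],"rot": [0,0,0],"gripper": 0}
    - {"offset": [0,0,0],"rot": [0,0,0],"gripper": 0}
    - {"offset": [0,0,0],"rot": [0,0,0],"gripper": 0}

```text
time: 58.0
position: [0.5121, -0.4047, 0.0877]
tool_rot: [-2.408, -2.017, -0.0]
ft_force: [0.2, -0.4, 0.3]
grip_width: 0.527
```

```bash
python3 - <<'E'
from h import *
go(.4488,.0004,.091,-10)
E
```

```text
p [ 512.1 -404.7   87.7] tool y ang -10.1 | rot [ 0.  -0.  -0.1] | offset cur axes mm [ 387.7 -133.4   -3.3] final axes [ 387.9 -132.7   -3.3]
```

Request:
carry_out:
  rows:
    - {"offset": [0,0,-0.02],"rot": [0,0,0],"gripper": 0}
    - {"offset": [0,0,-0.035],"rot": [0,0,0],"gripper": 0}
    - {"offset": [0,0,-0.045],"rot": [0,0,0],"gripper": 0}
    - {"offset": [0,0,-0.035],"rot": [0,0,0],"gripper": 0}
    - {"offset": [0,0,-0.025],"rot": [0,0,0],"gripper": 0}
    - {"offset": [0.02,-0.007,0],"rot": [0,0,0],"gripper": 0}
    - {"offset": [0.03,-0.01,0],"rot": [0,0,0],"gripper": 0}
    - {"offset": [0.04,-0.014,0],"rot": [0,0,0],"gripper": 0}
    - {"offset": [0.04,-0.014,0],"rot": [0,0,0],"gripper": 0}
    - {"offset": [0.04,-0.014,0],"rot": [0,0,0],"gripper": 0}

```text
time: 59.25
position: [0.4833, -0.2264, 0.2484]
tool_rot: [2.41, 2.015, 0.001]
ft_force: [0.4, 0.1, -0.6]
grip_width: 0.526
```

Request:
carry_out:
  rows:
    - {"offset": [0.04,-0.014,0],"rot": [0,0,0],"gripper": 0}
    - {"offset": [0.04,-0.014,0],"rot": [0,0,0],"gripper": 0}
    - {"offset": [0.04,-0.014,0],"rot": [0,0,0],"gripper": 0}
    - {"offset": [0.04,-0.014,0],"rot": [0,0,0],"gripper": 0}
    - {"offset": [0.035,-0.011,0],"rot": [0,0,0],"gripper": 0}
    - {"offset": [0.022,-0.007,0],"rot": [0,0,0],"gripper": 0}
    - {"offset": [0,0,0],"rot": [0,0,0],"gripper": 0}
    - {"offset": [0,0,0],"rot": [0,0,0],"gripper": 0}
    - {"offset": [0,0,0],"rot": [0,0,0],"gripper": 0}

```text
time: 60.38
position: [0.4492, -0.0019, 0.248]
tool_rot: [-2.411, -2.014, -0.001]
ft_force: [0.9, 0.2, -1.5]
grip_width: 0.529
```

```bash
python3 - <<'E'
from h import *
go(.4487,-.0002,.0918,-10)
E
```

```text
p [449.2  -1.9 248. ] tool y ang -10.3 | rot [ 0.  -0.  -0.3] | offset cur axes mm [  1.5  -0.8 156.2] final axes [  1.6  -0.8 156.2]
```

Request:
carry_out:
  rows:
    - {"offset": [0.001,0,0.025],"rot": [0,0,0],"gripper": 0}
    - {"offset": [0,0,0.035],"rot": [0,0,0],"gripper": 0}
    - {"offset": [0,0,0.04],"rot": [0,0,0],"gripper": 0}
    - {"offset": [0,0,0.03],"rot": [0,0,0],"gripper": 0}
    - {"offset": [0,0,0.015],"rot": [0,0,0],"gripper": 0}
    - {"offset": [0,0,0.006],"rot": [0,0,0],"gripper": 0}
    - {"offset": [0,0,0],"rot": [0,0,0],"gripper": 0}
    - {"offset": [0,0,0],"rot": [0,0,0],"gripper": 0}
    - {"offset": [0,0,0],"rot": [0,0,0],"gripper": 0}

```text
time: 61.5
position: [0.4498, 0.0008, 0.0975]
tool_rot: [2.408, 2.017, 0.003]
ft_force: [-0.3, 1.1, -1.1]
grip_width: 0.527
```

```bash
python3 - <<'E'
from h import *
go(.4487,-.0002,.0918,-10)
E
```

```text
p [449.8   0.8  97.5] tool y ang -10.1 | rot [ 0.1 -0.1 -0.1] | offset cur axes mm [-1.2 -0.9  5.7] final axes [-1.2 -0.9  5.7]
```

Request:
carry_out:
  rows:
    - {"offset": [-0.001,-0.001,0.003],"rot": [0,0,0],"gripper": 0}
    - {"offset": [0,0,0.002],"rot": [0,0,0],"gripper": 0}
    - {"offset": [0,0,0.0005],"rot": [0,0,0],"gripper": 0}
    - {"offset": [0,0,0],"rot": [0,0,0],"gripper": 0}
    - {"offset": [0,0,0],"rot": [0,0,0],"gripper": 0}

```text
time: 62.12
position: [0.448, -0.0002, 0.0915]
tool_rot: [-2.408, -2.017, 0.0]
ft_force: [-2.7, 0.1, 5.3]
grip_width: 0.531
```

Contact. Release and rise straight up, then move away to a view like the first wrist picture.

Request:
carry_out:
  rows:
    - {"offset": [0,0,0],"rot": [0,0,0],"gripper": 1}
    - {"offset": [0,0,0],"rot": [0,0,0],"gripper": 1}
    - {"offset": [0,0,0],"rot": [0,0,0],"gripper": 1}
    - {"offset": [0,0,0],"rot": [0,0,0],"gripper": 1}
    - {"offset": [0,0,-0.03],"rot": [0,0,0],"gripper": 1}
    - {"offset": [0,0,-0.05],"rot": [0,0,0],"gripper": 1}
    - {"offset": [0,0,-0.06],"rot": [0,0,0],"gripper": 1}
    - {"offset": [0,0.012,-0.06],"rot": [0,0,0],"gripper": 1}
    - {"offset": [0.02,0.012,-0.01],"rot": [0,0,0],"gripper": 1}
    - {"offset": [0,0,0],"rot": [0,0,0],"gripper": 1}

```text
time: 63.38
position: [0.476, 0.0166, 0.302]
tool_rot: [2.406, 2.019, 0.002]
ft_force: [0.2, -0.0, -0.5]
grip_width: 1.002
```

Request:
carry_out:
  rows:
    - {"offset": [0,0,0],"rot": [0,0,0],"gripper": 1}
    - {"offset": [0,0,0],"rot": [0,0,0],"gripper": 1}
    - {"offset": [0,0,0],"rot": [0,0,0],"gripper": 1}

```text
time: 63.75
position: [0.4746, 0.0148, 0.3007]
tool_rot: [-2.408, -2.016, 0.001]
ft_force: [0.3, 0.4, -0.2]
grip_width: 1.004
```

```bash
python3 - <<'E'
from h import *
import pickle
d=cap('wrist','w20.png'); pickle.dump(d,open('w20.pkl','wb')); cap('scene','c20.png'); print(pose()[0])
im=cv2.imread('pics/w20.png'); cv2.imwrite('pics/w20c.png',cv2.resize(im[80:310,190:420],None,fx=2.6,fy=2.6,interpolation=cv2.INTER_CUBIC))
E
```

```text
[0.47485402 0.01502066 0.30100191]
```

View pics/w20c.png

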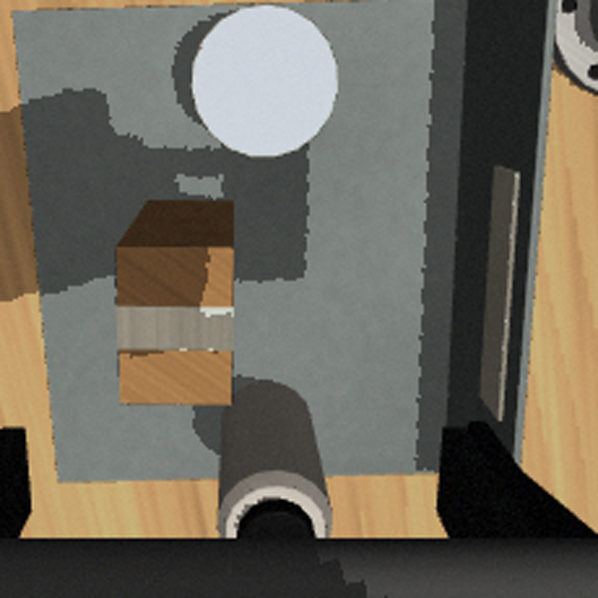

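View pics/c20.png

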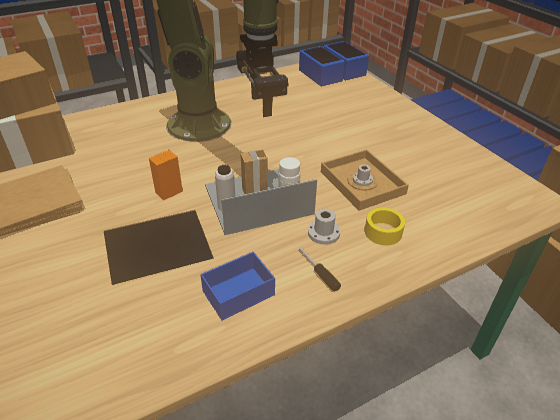

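```bash
python3 - <<'E'
from h import *
import pickle
d=pickle.load(open('w20.pkl','rb'))
P=lambda u,v:(190+(u+.5)/2.6-.5,80+(v+.5)/2.6-.5)
def s(n,p,z): q=onz(d,*P(*p),z)*1000;print(n,np.round(q,1)); return q
c=[s('carton',p,.133) for p in [(117,247),(234,247),(232,404),(120,404)]]; print(np.mean(c,0))
s('jar',(265,81),.113)
a=cv2.imread('pics/scene0.png')[140:225,200:310];b=cv2.imread('pics/c20.png')[140:225,200:310]
cv2.imwrite('pics/cmp.png',cv2.resize(np.hstack([a,b]),None,fx=3.5,fy=3.5,interpolation=cv2.INTER_CUBIC))
# local shift before/after of each thing, template match in scene view
A=cv2.imread('pics/scene0.png');B=cv2.imread('pics/c20.png')
for n,(x,y,w,h) in {'can':(214,163,22,32),'carton':(238,150,32,36),'jar':(277,156,26,24),'tape':(362,205,46,40),'bin':(198,252,80,66),'driver':(295,245,48,48)}.items():
    r=cv2.matchTemplate(B[y-8:y+h+8,x-8:x+w+8],A[y:y+h,x:x+w],cv2.TM_CCOEFF_NORMED);m=cv2.minMaxLoc(r);print(n,np.array(m[3])-8,round(m[1],3))
E
```

```text
carton [433.   37.7 133. ]
carton [477.8  29.7 133. ]
carton [465.5 -34.7 133. ]
carton [420.  -26.7 133. ]
[449.05120731   1.51124468 133.        ]
jar [500.5  88.4 113. ]
can [0 0] 0.933
carton [0 0] 0.857
jar [0 0] 0.957
tape [0 0] 1.0
bin [0 0] 1.0
driver [0 0] 1.0
```

View pics/cmp.png

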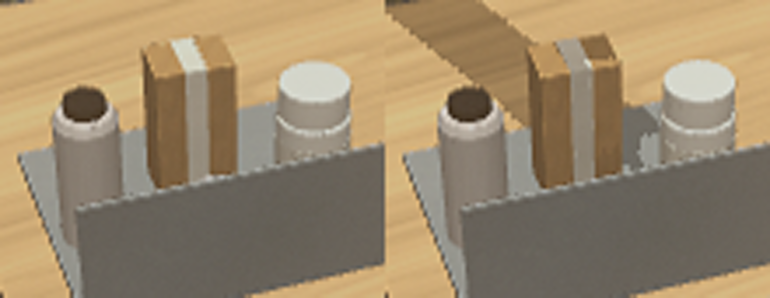

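Everything is back at its starting spot, to about 1–2 mm. Handing in.

```bash
python3 - <<'E'
from h import *
s=ctrl.get_state(); print(s['time'],s['ft_force'].round(1)); print(workorder.close_job())
E
```

```text
63.85 [-1.1  0.7  0.2]
the job is handed in; nothing more can be done
None
```

I completed the whole order and handed it in at 63.9 s; no verdict is reported. The carton, can and jar went out onto the mat. The small flange from the bay (not the larger look-alike behind it) then went onto the cork pad, and the three went back to where they started.

**Last checks:**
- **Carton:** its centre measured (449.1, 1.5) mm against (449.4, 1.2) mm at the start, at about the same angle, roughly 1–2° off square to the bay.
- **Jar:** it measured (500.5, 88.4) mm against about (501.5, 88) mm at the start.
- **Can:** I did not re-measure its position after putting it back. It shows zero pixel shift in the scene view, and the release point matched the original grasp within about 1 mm.
- **Flange:** it was released upright at (552, 315) mm, with the pad measured at (553, 315) mm. The wrist picture shows it concentric with the pad.
- **Bystanders:** the tape roll, parts bin and screwdriver show zero pixel shift. The gripper is open and about 0.3 m up, touching nothing.

**One disagreement:** at the start the two fixed cameras differed by up to about 10 mm. I fitted a small correction from the known sizes of the bay, mat and tray. The wrist camera then agreed within about 3 mm.

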